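# Clamp the lid of a pickling pot with its draw latch

### The arm

A 6-joint arm with a two-finger parallel gripper is mounted at the origin on a cart in front of the work surface, level with it; the furniture and walls round the work are solid. World frame = base frame: x ahead of the robot, y to its left, z up, the work surface at z = 0. Lengths are in m, angles in degrees, forces in N, time in s.
With the tool pointing down it reaches from about 0.4 to 0.825 m from the base axis. Payload 7 kg.
Tool frame: the origin (TCP) lies at the very end of the fingers, on their centre line; the grasp point (between the pads) lies hold_point_z behind it (hold_point_z is the distance from the TCP to the grasp point, in m); z points along the fingers, y is the direction in which the jaws open and shut (so a half turn about z gives the same grasp; the last joint's range is limited). The gripper opens to 88 mm and grips with 3 to 60 N. Pads are 19 mm wide; open, the fingers measure 130 mm over their backs; the gripper's body (78 mm by 193 mm) begins 47 mm behind the grasp point.
Start: joints at [-55.342, 20.546, 0.682, 0, -70.136, -16.507], TCP at [0.21, -0.641, 0.227] pointing down, gripper open.
Joint ranges: [-176.03, 176.03], [-82.01, 121.73], [-58.28, 71.71], [-173.87, 95.51], [-174.79, -0.11], [-173.66, 173.66]. Speed limits (degrees/s): [136.94, 136.94, 172.46, 180, 180, 180].

### API

Orientations are given as [roll, pitch, yaw] about the fixed x, y, z axes, in that order (R = Rz(yaw) Ry(pitch) Rx(roll)).
In Python, from plant import get_obs, snapshot, close_job, hold_point_z gives the robot as it stands. The module is installed in compiled form; this text tells all that it offers.
- The arm moves only by the tool jog_arm, never from a script. Its argument "commands" is a list of rows, each a list of 4 numbers: the shift along the world's x, y, z in mm, then the turn about the world's z in degrees. In form: [[x, y, z, turn], ...]. A call has exactly 10 rows; each row shifts and turns the commanded pose from where the row before left it; what a row does not reach is not made up. A row lasts 1/12 s, in which the tool goes at most 41.7 mm and 7.16 degrees, less where a joint would pass 70% of its speed; a pose out of reach is approached as far as the arm can. A call is refused whole if a number of a shift passes 41.7 or a number of a turn 7.16, either way. A call with a gripper value outside its range is refused whole. "fingers" is the finger opening in mm, from 0 to 87.6, set as the call begins (left out, the last holds). The fingers move at their own pace and stop on an object; the grip force is fixed at half the most. Time passes only in rows, so rows that do not move let the fingers close, or fill a call up. It gives the time, the measured TCP pose, the force and the opening at its end, in the units of the state.
- get_obs(): the state, without advancing time (a new reading comes with each control period).
- snapshot(name): name is "side" or "top" or "wrist"; returns a dict with "image" (420x560x3 uint8, red, green, blue), "fov_y" (degrees; the focal length in pixels is half the picture's height over the tangent of half this angle, whatever the lens; pixels are square), "cx", "cy" (the principal point, pixels), "dist_coeffs" ([k1, k2, p1, p2, k3] as OpenCV has them; the pictures are not rectified), "rvec" (rotation vector, rad) and "tvec" (3), from world to camera coordinates, as OpenCV has them; the wrist camera has in their place "mount" (4x4, takes a point from camera to tool coordinates, whose origin is the TCP and whose axes are the flange's). Camera axes: x right, y down, z forward; pixel columns grow to the right and rows downward; lengths in m; the calibration is good to about 2 mm. A picture is of the moment at which its call begins: read the wrist's pose just before it. There is no depth.
- close_job(): hands the job in, once; it reports no verdict.
The state is a dict: "clock": time; "joint_pos": joint angles; "qvel": joint speeds; "tau": joint torques, N m; "tool_pos": TCP position; "orientation": TCP orientation; "force": force on the tool from outside, world axes, zero at the start; "moment": the same for the moment, N m; "opening": finger opening in m.
Only numpy, scipy, OpenCV 4.12 (cv2) and the standard library are available. Lean on these libraries where they do the work, as an engineer would, in place of code of your own. Each camera call takes 0.05 s, during which the arm holds its last target.

### The job

The lid of the steel pickling pot is on, but its clamp ring still hangs open: push the hinged half of the ring shut until it meets the gasket, hook the wire loop of the draw latch behind the claw on that half, then swing the lever over centre until it lies flat against the ring. Take the loop by its black sleeve and seat it snugly with only a light pull, feeling for the claw rather than forcing it, push the ring gently, and never fold the lever down with the loop off the claw. Leave the other things on the worktop where they are.

Things in the scene. Friction and masses are not known exactly. Their poses are not given: they have to be found in the camera images.
- pot: Heavy brushed-steel pot, 168 mm wide, 150 mm high with the black lid knob; it does not slide. Origin: centre of its underside on the worktop, z up; its -x axis points to the front, where the latch is, -y to the right seen from there. The clamp ring (outer radius 93 mm, 21 mm high) lies round the lid's edge, its mid height 112 mm above the origin. The left half of the ring is fixed to the pot.
- ring_swing (a joint): Angle (rad) of the hinged right half of the ring about the upright pin at the back: 0 = shut on the gasket, grows to 0.5 as its front end swings away to the right (about 19 mm at the keeper per 0.1 rad). The stiff hinge stays where it is left and yields to 3 to 4 N at the front. From 0 the gasket gives elastically, about 6 N per mm at the keeper (not counted in this value).
- ring: The hinged right half of the clamp ring, a steel band. Origin on its hinge pin at the back of the pot; at 0 its axes are the pot's.
- ring_hinge (a point): The upright hinge pin of the ring, at the back of the pot, at the ring's mid height.
- ring_side (a point): Point on the outer face of the hinged half at mid height, 70 deg to the right of the pot's front when shut: a good place to push it shut, with room for the fingers outside. A pot handle lies lower, its top 70 mm above the worktop.
- keeper_seat (a point): On the hinged half, 12 deg right of the pot's front: where the hook pin's axis lies when seated behind the claw at its middle setting (radius 98 mm, mid height). The claw stands 7.5 mm off its plate and leans 30 deg away from the lever, to hold a pin pulled that way; its tip reaches 3 mm past the seat. Screw-adjusted: the true seat lies up to 4 mm either way along the ring from this point.
- loop: Wire loop of the draw latch, pivoted on the lever 16 mm from the lever's pivot, 50 mm from there to its hook pin; two wires 23 mm apart in height pass above and below the claw. It swings level with slight friction, stays where left, and turns with the lever until the claw holds it. Its free end is an upright, polished steel hook pin, 6 mm diameter, with a black sleeve on top.
- loop_pin (a point): Middle of the black sleeve on the hook pin's axis, 142 mm above the worktop. The sleeve is round, 9 mm diameter, from 126 to 156 mm high, clear above everything round it, and is meant to be pinched from above (it turns between the fingers). The pin below it must go past the claw's far side in to the plate, then back towards the lever until the claw holds it.
- lever (a joint): Lever angle (rad) about its upright pivot: 0 = flat along the left half of the ring (stop), grows to 2.6 as it swings outward and on towards the claw, counterclockwise from above. Slight friction. With the loop hooked it tightens from about 1.1 to 1.9 (by the claw's setting) and is hardest at 0.7 to 1.3 (3 to 12 N at its pad); below 0.35 it is over centre and snaps flat by itself.
- latch_pivot (a point): The lever's upright pivot, fixed on the left half of the ring, 12 deg left of the pot's front, radius 103 mm, mid height of the ring.
- lever_pad (a point): Middle of the outer face of the lever's black pad, 55 mm from its pivot, at the ring's mid height; the lever is a curved strip 15 to 18 mm high. Push here to close it. With the lever flat this point is 42 deg left of the pot's front and the face looks straight out from the pot's axis; the face turns with the lever.
- glass_1: Clear drinking glass, 81 mm wide, 93 mm high, to the left of the pot; leave it alone. Origin: centre of its underside.
- mill_2: Small glass salt mill with a grey top, 44 mm wide, 90 mm high, left of the pot; leave it alone. Origin: centre of its underside.
- bowl_1: Green and white bowl, 120 mm wide, 61 mm high, to the right of the pot; leave it alone. Origin: centre of its underside.
- spice_jar_3: Spice jar with a dark cap, 41 mm wide, 105 mm high, right of the pot; leave it alone. Origin: centre of its underside.

How it is judged (in metres and radians):
On the way, in this order (a step that is already met when the one before it is completed fails the run):
1. the hinged half of the ring is shut on the gasket (value of joint ring_swing below 0.03 rad), for 0.2 s.
2. the loop's pin is behind the claw and bears on it while the lever is still open (x of loop_pin in the frame of keeper_seat above -0.0065 m and y of loop_pin in the frame of keeper_seat between -0.0085 and 0.0068 m and value of joint lever above 0.6 rad and contact force between loop and ring above 1.5 N), for 0.2 s.
At the end, for the whole second after the job is handed in: The lever lies flat (within 0.06 rad of its stop), the ring is shut, and the loop's pin sits behind the claw (within about 8 mm along the ring and 6 mm outward of the keeper point) and pulls on it with more than 15 N (value of joint lever below 0.06 rad and value of joint ring_swing below 0.02 rad and x of loop_pin in the frame of keeper_seat above -0.0065 m and y of loop_pin in the frame of keeper_seat between -0.0085 and 0.0068 m and contact force between loop and ring above 15 N); the robot touches nothing.
It fails at once if while held in the fingers the loop is pressed or pulled on the ring or claw with more than 20 N (contact force between the fingers and loop above 1 N and contact force between loop and ring above 20 N).
It fails at once if the fingers push on the hinged ring half with more than 30 N (contact force between the fingers and ring above 30 N).
It fails at once if the lever is folded down with the loop off the claw (value of joint lever below 0.3 rad and (not (x of loop_pin in the frame of keeper_seat above -0.0065 m) or not (y of loop_pin in the frame of keeper_seat above -0.0085 m) or not (y of loop_pin in the frame of keeper_seat below 0.0068 m))).
It fails at once if the glass, the salt mill, the bowl or the spice jar is shifted more than 30 mm or tipped (distance of any of glass_1, mill_2, bowl_1, spice_jar_3 from where it was at the start of the episode above 0.03 m or angle between any of glass_1, mill_2, bowl_1, spice_jar_3's own z axis and vertical above 0.3 rad).
It also fails if it takes over 72 s, if anything falls off the work surface, if the arm or the gripper's body presses on something with over 40 N, if the wrist force passes 120 N, or if a joint passes its speed limit or range.

## Working session

There is one attempt and no reset: what is moved stays moved. The work goes in short steps, Python scripts to look and compute and a tool call to move; the robot and the scene stay as the last step left them, time stands still between calls to the robot, and variables do not carry over. Pictures are saved under pics/ and viewed, and the job is handed in when it is done.

Besides the shell and the picture viewer there is one more tool, called after "Request:" by a JSON object that holds its "api" and its "payload". jog_arm: Moves the arm, as the interface text tells. Its arguments: {"type":"object","properties":{"commands":{"type":"array","items":{"type":"array","items":{"type":"number"}}},"fingers":{"type":"number"}},"required":["commands"]}

```bash
mkdir -p pics; ls
cat > h.py <<'E'
import numpy as np, cv2, pickle
from plant import get_obs, snapshot, close_job, hold_point_z
from scipy.spatial.transform import Rotation as R
def cam(s,obs=None):
    f=s["image"].shape[0]/2/np.tan(np.radians(s["fov_y"]/2))
    K=np.array([[f,0,s["cx"]],[0,f,s["cy"]],[0,0,1.]])
    D=np.array(s["dist_coeffs"],float)
    if "mount" in s:
        T=np.eye(4);T[:3,:3]=R.from_euler("xyz",obs["orientation"],degrees=True).as_matrix();T[:3,3]=obs["tool_pos"]
        W=np.linalg.inv(T@np.array(s["mount"]))
        Rm,t=W[:3,:3],W[:3,3]
    else:
        Rm=cv2.Rodrigues(np.array(s["rvec"],float))[0];t=np.array(s["tvec"],float).ravel()
    return K,D,Rm,t
def take(name,tag):
    o=get_obs(); s=snapshot(name)
    c=cam(s,o); pickle.dump(c,open(f"pics/{tag}.pkl","wb"))
    cv2.imwrite(f"pics/{tag}.png",cv2.cvtColor(s["image"],cv2.COLOR_RGB2BGR)); return c
def load(tag): return pickle.load(open(f"pics/{tag}.pkl","rb"))
def ray(c,uv):
    K,D,Rm,t=c
    p=cv2.undistortPoints(np.array([[uv]],float),K,D)[0,0]
    return -Rm.T@t, Rm.T@np.array([p[0],p[1],1])
def atz(c,uv,z):
    o,d=ray(c,uv); return o+d*(z-o[2])/d[2]
def proj(c,P):
    K,D,Rm,t=c
    return cv2.projectPoints(np.array(P,float).reshape(-1,3),cv2.Rodrigues(Rm)[0],t,K,D)[0].reshape(-1,2)
def tri(cs,uvs):
    A=np.zeros((3,3));b=np.zeros(3)
    for c,uv in zip(cs,uvs):
        o,d=ray(c,uv);d=d/np.linalg.norm(d);M=np.eye(3)-np.outer(d,d);A+=M;b+=M@o
    return np.linalg.solve(A,b)
def crop(tag,x0,y0,x1,y1,out,k=None):
    im=cv2.imread(f"pics/{tag}.png")[y0:y1,x0:x1]
    k=k or min(800/(x1-x0),600/(y1-y0))
    cv2.imwrite(f"pics/{out}.png",cv2.resize(im,None,fx=k,fy=k,interpolation=cv2.INTER_CUBIC)); print("scale",k)
E
python3 - <<'E'
from h import *
o=get_obs();print({k:np.round(v,3) for k,v in o.items()},hold_point_z)
for n in("side","top","wrist"):
    c=take(n,n+"0"); print(n,c[0][0,0],-c[2].T@c[3],c[1])
E
```

```text
pics
{'clock': np.float64(0.0), 'joint_pos': array([-5.5343e+01,  2.0590e+01,  6.3600e-01, -1.9000e-02, -7.0135e+01,
       -1.6506e+01]), 'qvel': array([ 0.031, -0.087,  0.047, -0.046, -0.026,  0.099]), 'tau': array([ 3.0000e-03, -5.8271e+01,  2.9306e+01,  6.9970e+00,  7.0000e-03,
       -0.0000e+00]), 'tool_pos': array([ 0.21 , -0.641,  0.226]), 'orientation': array([ 1.79908e+02, -8.00000e-03, -1.61855e+02]), 'force': array([0.322, 0.403, 0.79 ]), 'moment': array([-0.005, -0.003, -0.008]), 'opening': np.float64(0.087)} 0.0188
side 534.2068200393315 [ 0.47258043 -1.2631556   0.5635339 ] [-0.12196299  0.          0.          0.          0.        ]
top 419.1567282499156 [ 0.37140106 -0.02654412  1.087235  ] [-0.11594456  0.          0.          0.          0.        ]
wrist 365.2581264024055 [ 0.14835499 -0.66201921  0.3831736 ] [0.01963636 0.         0.         0.         0.        ]
```

View pics/top0.png

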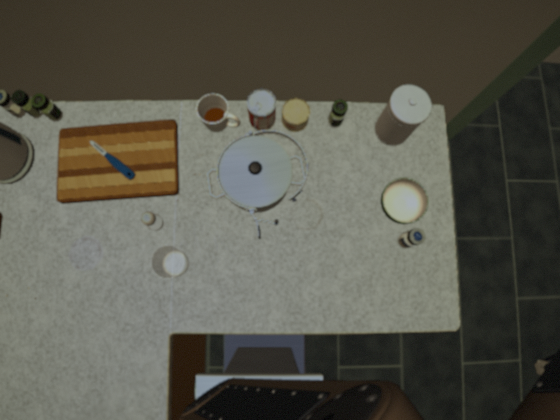

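View pics/side0.png

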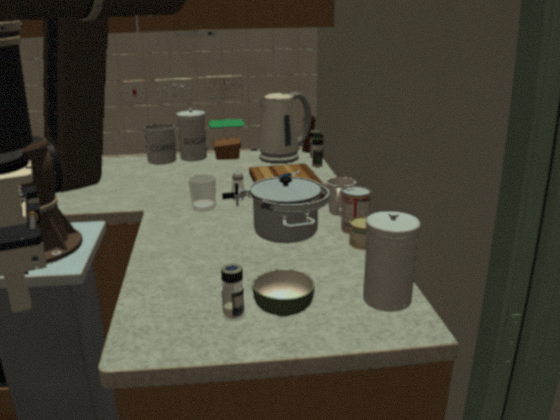

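View pics/wrist0.png

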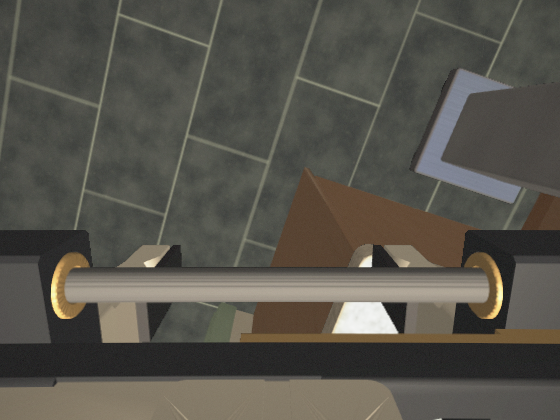

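Run:
```python
from h import *
crop("top0",195,120,325,250,"t0c",6)
crop("side0",190,150,350,250,"s0c",5)
```

```text
scale 6
scale 5
```

View pics/t0c.png

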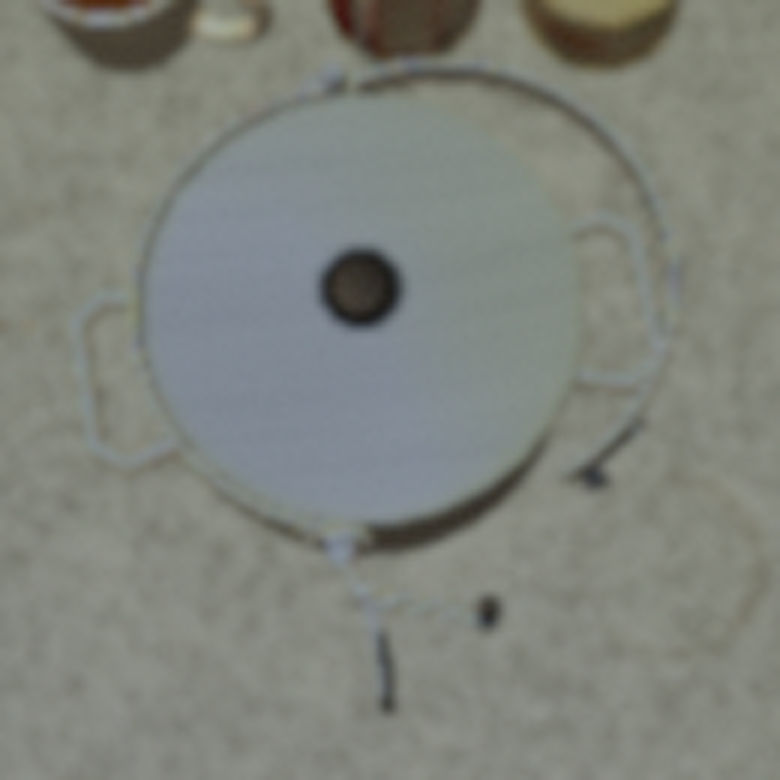

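View pics/s0c.png

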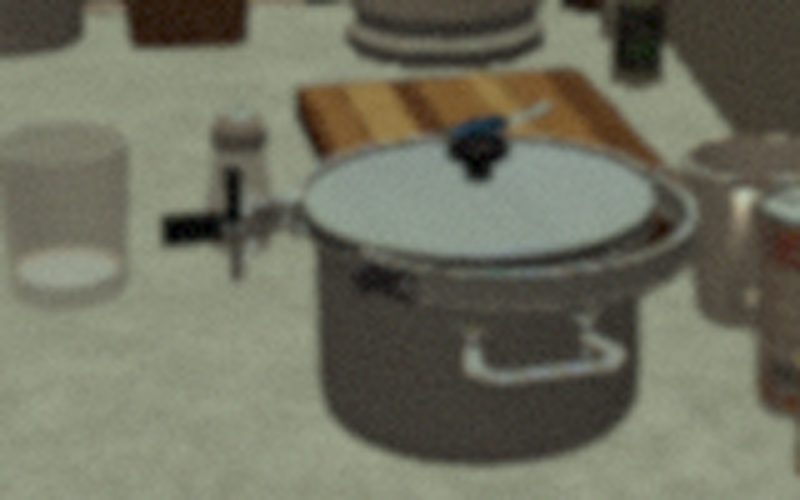

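Run:
```python
from h import *
c=load("top0"); s=load("side0")
def P(u,v): return ((u+.5)/6+195-.5,(v+.5)/6+120-.5)
def S(u,v): return ((u+.5)/5+190-.5,(v+.5)/5+150-.5)
pts=dict(knob=(361,287,.150),piv=(340,548,.1225),hinge=(335,78,.1225),sleeve=(488,612,.156),padend=(388,708,.12),padstart=(381,635,.12),claw=(592,476,.1225))
for k,(u,v,z) in pts.items(): print(k,np.round(atz(c,P(u,v),z),4))
print("knob tri",tri([c,s],[P(361,280),S(479,145)]))
print("sleeve tri",tri([c,s],[P(488,612),S(233,168)]))
for k,uv,z in (("glass",(174,263),.07),("mill",(151,216),.09),("jar",(416,236),.105),("bowl",(404,201),.06)): print(k,atz(c,uv,z))
```

```text
knob [0.6424 0.0114 0.15  ]
piv [0.5448 0.0191 0.1225]
hinge [0.7383 0.0245 0.1225]
sleeve [ 0.5148 -0.0383  0.156 ]
padend [ 4.826e-01 -3.000e-04  1.200e-01]
padstart [0.5111 0.0028 0.12  ]
claw [ 0.5742 -0.0792  0.1225]
knob tri [0.64485657 0.01161463 0.14679309]
sleeve tri [ 0.51597891 -0.03822791  0.15699372]
glass [0.42488645 0.20647163 0.07      ]
mill [0.53617625 0.26345463 0.09      ]
jar [ 0.48932185 -0.37580298  0.105     ]
bowl [ 0.58434396 -0.36540612  0.06      ]
```

Request:
{"api": "jog_arm", "payload": {"commands": [[22,25,0,0],[22,25,0,0],[22,25,0,0],[22,25,0,0],[22,25,0,0],[22,25,0,0],[22,25,0,0],[22,25,0,0],[22,25,0,0],[22,25,0,0]], "fingers": 0}}

```text
clock: 0.98
tool_pos: [0.431, -0.3899, 0.2265]
orientation: [180.0, -0.0, -161.8]
force: [0.4, 0.2, 0.6]
opening: 0.0265
```

Request:
{"api": "jog_arm", "payload": {"commands": [[23,25,0,0],[23,25,0,0],[23,25,0,0],[23,25,0,0],[23,25,0,0],[23,25,0,0],[23,24,0,0],[23,24,0,0],[23,24,0,0],[23,23,0,0]]}}

```text
clock: 1.82
tool_pos: [0.661, -0.1449, 0.2263]
orientation: [180.0, -0.0, -161.8]
force: [1.5, -0.4, -0.4]
opening: 0.0003
```

Run:
```python
from h import *
o=get_obs();print(o["clock"],o["tool_pos"],o["orientation"],o["force"])
take("wrist","w1")
```

```text
1.8167 [ 0.66104482 -0.14485554  0.22631832] [ 1.79987089e+02 -2.11455994e-02 -1.61835414e+02] [ 1.52924453 -0.43873997 -0.41124785]
```

View pics/w1.png

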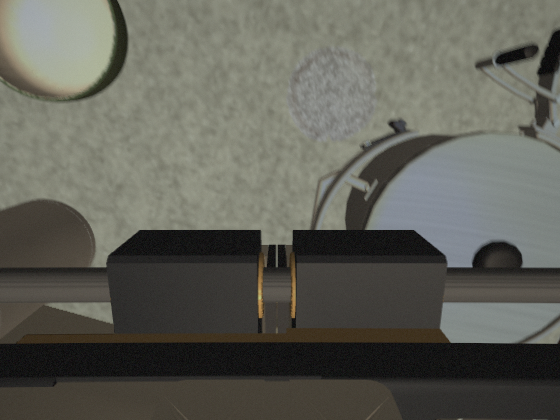

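Run:
```python
from h import *
crop("w1",290,20,560,240,"w1c",2.9)
c=load("w1")
print(atz(c,(497,258),.148),atz(c,(556,33),.156),atz(c,(399,126),.1225),atz(c,(534,55),.12))
print(proj(c,[[.661,-.145,.2263]]))
```

```text
scale 2.9
[0.64120405 0.00641711 0.148     ] [ 0.5068652  -0.02977297  0.156     ] [ 0.57823387 -0.0830274   0.1225    ] [ 0.50840724 -0.0153305   0.12      ]
[[277.69091691 263.43361385]]
```

View pics/w1c.png

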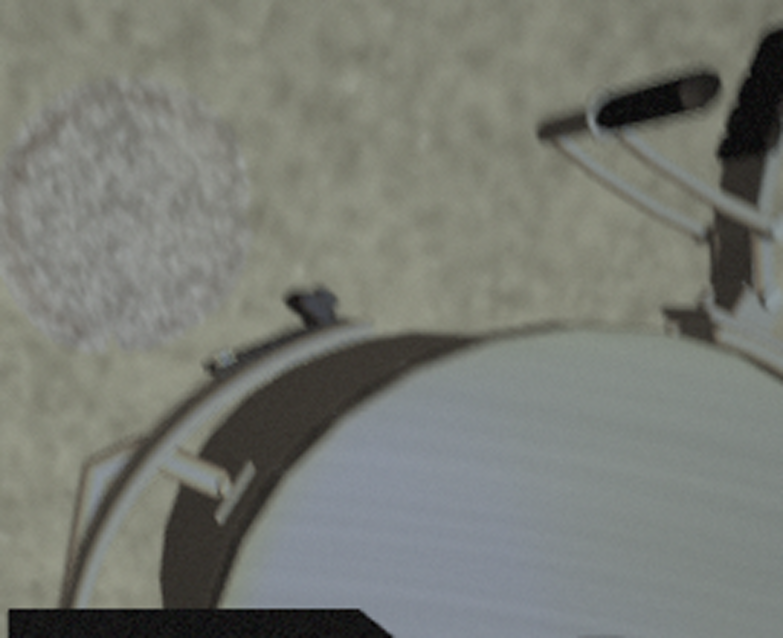

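Run:
```python
from h import *
c=load("w1");t=load("top0");s=load("side0")
print(atz(c,(530,51.5),.156))
print(np.round([proj(x,[.515,-.0383,.156])[0] for x in (c,t,s)],1))
print("knob",np.round([proj(x,[.6435,.0115,.148])[0] for x in (c,t,s)],1))
crop("w1",440,200,560,320,"w1k",5);crop("side0",230,165,350,245,"s0k",6.6)
```

```text
[ 0.51982281 -0.03889873  0.156     ]
[[535.1  43.1]
 [275.9 221.5]
 [235.3 183.7]]
knob [[502.3 263.2]
 [254.7 167.2]
 [285.3 178. ]]
scale 5
scale 6.6
```

View pics/w1k.png

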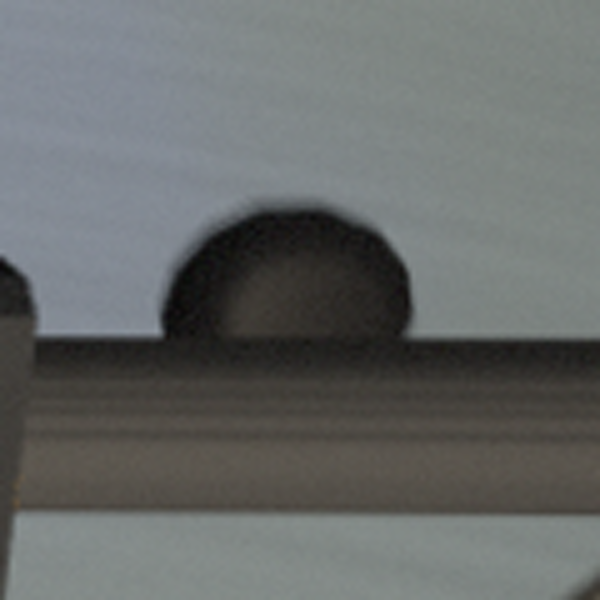

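View pics/s0k.png

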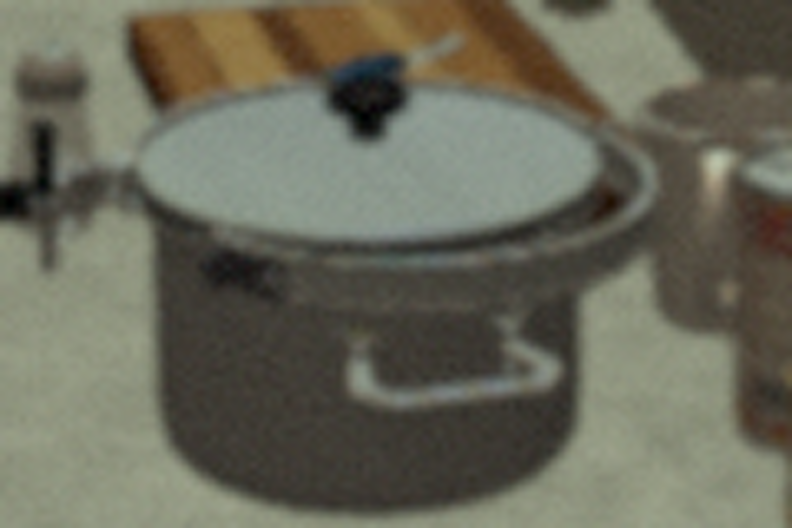

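Request:
{"api": "jog_arm", "payload": {"commands": [[0,-1,-12,0],[0,-1,-12,0],[0,-1,-12,0],[0,-1,-12,0],[0,-1,-12,0],[0,0,-12,0],[0,0,-12,0],[0,0,-12,0],[0,0,-13,0],[0,0,-13,0]]}}

```text
clock: 2.7
tool_pos: [0.6602, -0.1515, 0.1034]
orientation: [-180.0, 0.0, -161.9]
force: [0.0, -0.7, -0.5]
opening: 0.0005
```

Run:
```python
from h import *
o=get_obs();print(o["clock"],o["tool_pos"],o["orientation"],o["force"])
take("side","s2");crop("side2" if 0 else "s2",190,150,350,260,"s2c",5)
```

```text
2.7 [ 0.6601833  -0.15151495  0.1034223 ] [-1.79998768e+02  8.36808939e-03 -1.61859006e+02] [ 0.04061266 -0.74745205 -0.5307171 ]
scale 5
```

View pics/s2c.png

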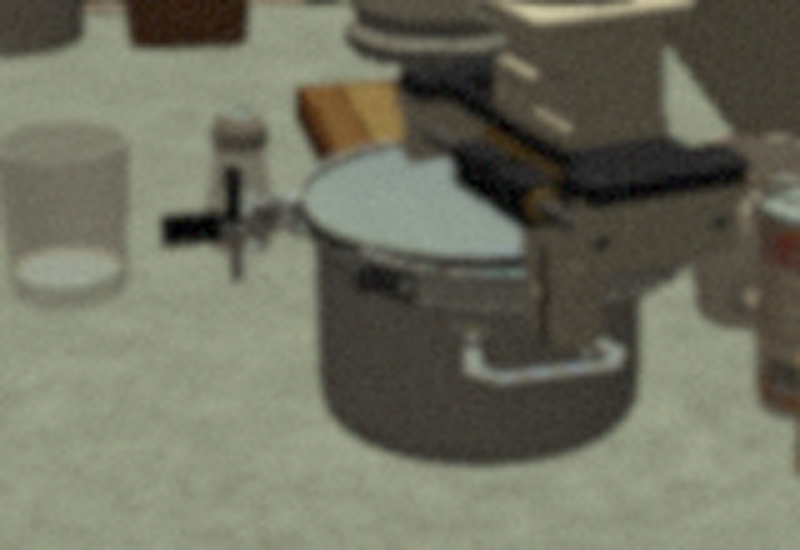

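Request:
{"api": "jog_arm", "payload": {"commands": [[-2,2,0,0],[-2,2,0,0],[-2,2,0,0],[-2,2,0,0],[-2,2,0,0],[-2,2,0,0],[-2,2,0,0],[-2,2,0,0],[-2,2,0,0],[-2,2,0,0]]}}

```text
clock: 3.58
tool_pos: [0.6403, -0.1314, 0.1047]
orientation: [-180.0, 0.0, -161.8]
force: [2.0, -5.1, -0.4]
opening: 0.0002
```

Request:
{"api": "jog_arm", "payload": {"commands": [[-1,1.5,0,0],[-1,1.5,0,0],[-1,1.5,0,0],[-1,1.5,0,0],[-1,1.5,0,0],[-1,1.5,0,0],[-1,1.5,0,0],[-1,1.5,0,0],[-1,1.5,0,0],[-1,1.5,0,0]]}}

```text
clock: 4.42
tool_pos: [0.6264, -0.1195, 0.1036]
orientation: [-180.0, -0.5, -161.9]
force: [-7.0, -14.5, -0.6]
opening: 0.0006
```

Run:
```python
from h import *
take("side","s3");crop("s3",190,150,350,260,"s3c",5)
take("wrist","w3")
```

```text
scale 5
```

View pics/s3c.png

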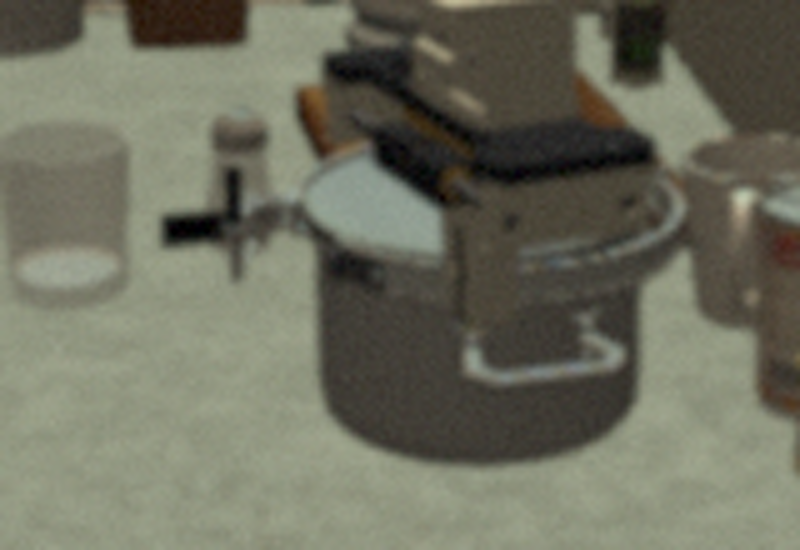

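View pics/w3.png

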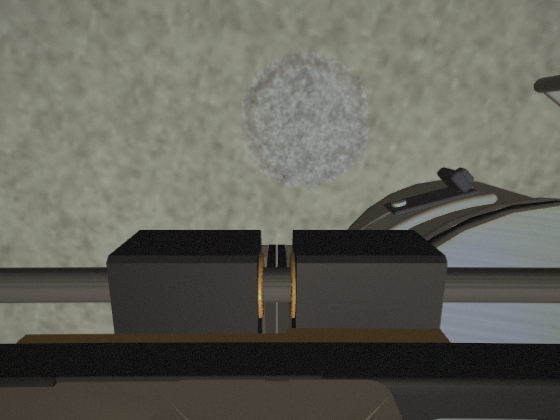

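Request:
{"api": "jog_arm", "payload": {"commands": [[-1.2,1.2,0,0],[-1.2,1.2,0,0],[-1.2,1.2,0,0],[-1.2,1.2,0,0],[-1.2,1.2,0,0],[0,0,0,0],[0,0,0,0],[0,0,0,0],[0,0,0,0],[0,0,0,0]]}}

```text
clock: 5.35
tool_pos: [0.6197, -0.1134, 0.1033]
orientation: [-180.0, -0.5, -161.9]
force: [-9.0, -13.1, 1.5]
opening: 0.0002
```

Run:
```python
from h import *
c=take("wrist","w4")
crop("w4",300,60,560,260,"w4c",3)
```

```text
scale 3
```

View pics/w4c.png

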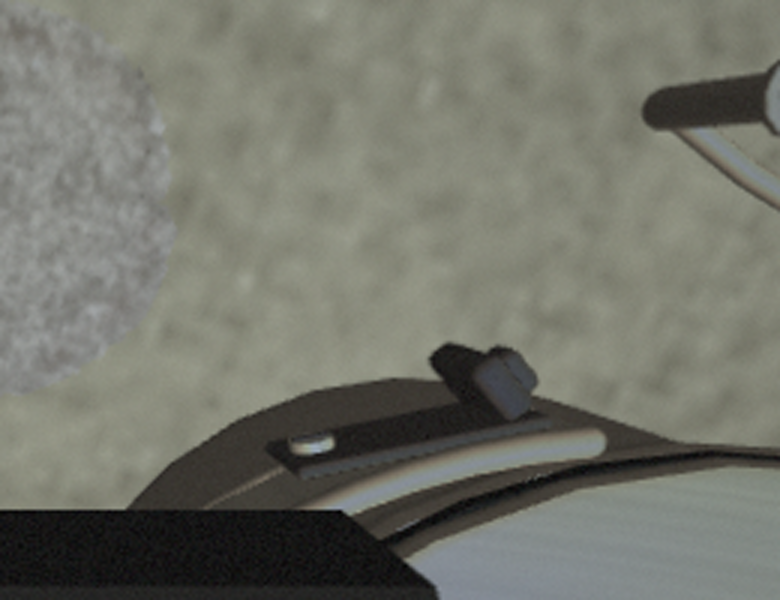

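```bash
cat >> h.py <<'E'
C0=np.array([.6435,.0115]); YAW=np.radians(7.5)
def topot(p):
    d=np.array(p)[:2]-C0; c,s=np.cos(YAW),np.sin(YAW); return np.array([c*d[0]+s*d[1],-s*d[0]+c*d[1]])
def toworld(q):
    c,s=np.cos(YAW),np.sin(YAW); return C0+np.array([c*q[0]-s*q[1],s*q[0]+c*q[1]])
E
python3 - <<'E'
from h import *
for tag,uv in (("w1",(399,126)),("w4",(470,192)),("w4",(501,207))):
    c=load(tag); p=atz(c,uv,.1225);q=topot(p);r=q-np.array([.093,0])
    print(p,q,np.hypot(*q),np.degrees(np.arctan2(q[1],q[0]))%360, np.hypot(*r), np.degrees(np.arctan2(r[1],r[0]))%360)
E
```

```text
[ 0.57823387 -0.0830274   0.1225    ] [-0.07704607 -0.08519976] 0.11486991557435913 227.87698822251545 0.19019639142078434 206.61266909674976
[ 0.56150739 -0.05476554  0.1225    ] [-0.08994054 -0.05499644] 0.10542253168884086 211.44476671268802 0.19102840425505843 196.73207538437293
[ 0.56325065 -0.04094464  0.1225    ] [-0.0864082  -0.04152133] 0.09586656559906573 205.6654639141238 0.18415027592603758 193.0308264534766
```

Request:
{"api": "jog_arm", "payload": {"commands": [[-1.2,1.1,0,0],[-1.2,1.1,0,0],[-1.2,1.1,0,0],[-1.2,1.1,0,0],[-1.2,1.1,0,0],[-1.2,1.1,0,0],[-1.2,1.1,0,0],[-1.2,1.1,0,0],[-1.2,1.1,0,0],[-1.2,1.1,0,0]]}}

```text
clock: 6.23
tool_pos: [0.6084, -0.1018, 0.1035]
orientation: [-180.0, -0.5, -161.9]
force: [-7.2, -10.1, 1.2]
opening: 0.0003
```

Run:
```python
from h import *
c=take("wrist","w5")
crop("w5",300,60,560,260,"w5c",3)
```

```text
scale 3
```

View pics/w5c.png

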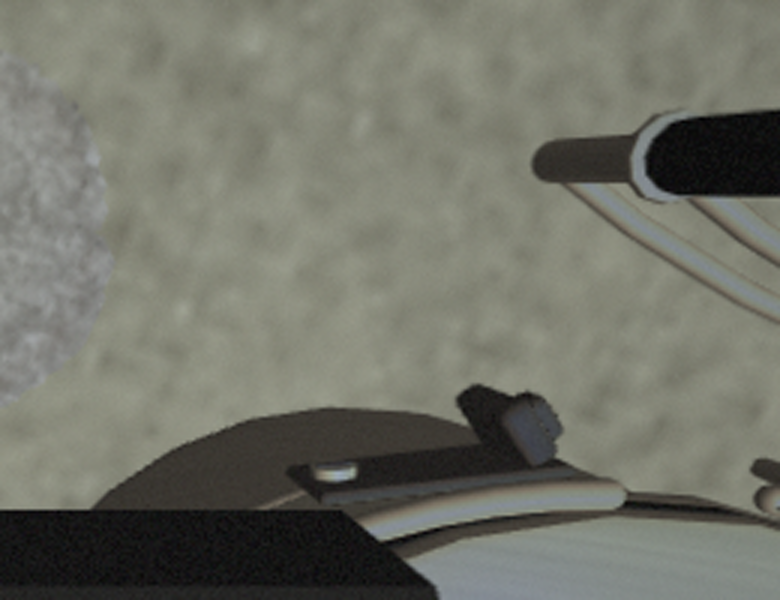

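Request:
{"api": "jog_arm", "payload": {"commands": [[-0.8,0.8,0,0],[-0.8,0.8,0,0],[-0.8,0.8,0,0],[-0.8,0.8,0,0],[-0.8,0.8,0,0],[-0.8,0.8,0,0],[-0.8,0.8,0,0],[-0.8,0.8,0,0],[-0.8,0.8,0,0],[-0.8,0.8,0,0]]}}

```text
clock: 7.12
tool_pos: [0.6013, -0.0932, 0.1037]
orientation: [-180.0, -0.3, -161.9]
force: [-5.3, -8.1, -0.0]
opening: 0.0005
```

Run:
```python
from h import *
c=take("wrist","w6")
crop("w6",300,60,560,260,"w6c",3)
for tag,uv in (("w5",(479,207)),):
    c=load(tag); p=atz(c,uv,.1225);q=topot(p);r=q-np.array([.093,0])
    print(p,q,np.hypot(*q),np.degrees(np.arctan2(q[1],q[0]))%360, np.hypot(*r), np.degrees(np.arctan2(r[1],r[0]))%360)
```

```text
scale 3
[ 0.55455823 -0.03731991  0.1225    ] [-0.09455314 -0.03679302] 0.1014594634980317 201.26227111669058 0.19112798558964092 191.0989872020414
```

View pics/w6c.png

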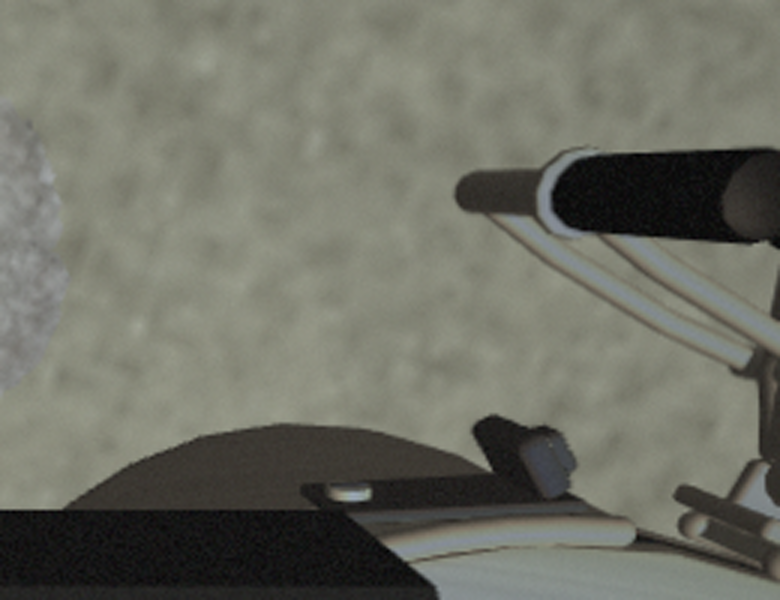

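Request:
{"api": "jog_arm", "payload": {"commands": [[-0.6,0.6,0,0],[-0.6,0.6,0,0],[-0.6,0.6,0,0],[-0.6,0.6,0,0],[-0.6,0.6,0,0],[-0.5,0.6,0,0],[-0.5,0.6,0,0],[0,0,0,0],[0,0,0,0],[0,0,0,0]]}}

```text
clock: 8.0
tool_pos: [0.5985, -0.0894, 0.1043]
orientation: [-179.9, -0.2, -161.9]
force: [-2.7, -10.9, 0.5]
opening: 0.0007
```

Run:
```python
from h import *
c=take("wrist","w7")
crop("w7",300,60,560,260,"w7c",3)
```

```text
scale 3
```

View pics/w7c.png

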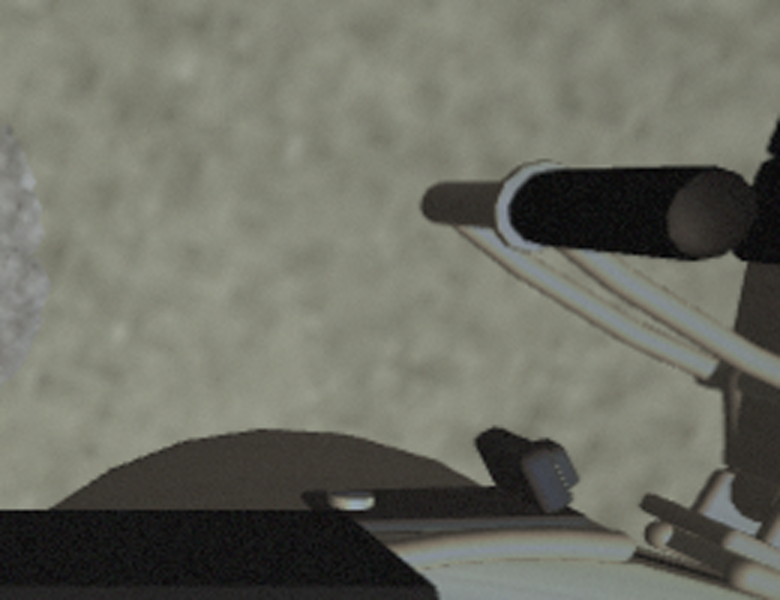

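Request:
{"api": "jog_arm", "payload": {"commands": [[-0.4,0.5,0,0],[-0.4,0.5,0,0],[-0.4,0.5,0,0],[-0.4,0.5,0,0],[-0.4,0.5,0,0],[0,0,0,0],[0,0,0,0],[0,0,0,0],[0,0,0,0],[0,0,0,0]]}}

```text
clock: 8.88
tool_pos: [0.5977, -0.0882, 0.1049]
orientation: [-179.8, -0.2, -161.9]
force: [0.9, -18.0, -0.7]
opening: 0.0002
```

Run:
```python
from h import *
c=take("wrist","w8")
crop("w8",300,60,560,260,"w8c",3)
```

```text
scale 3
```

View pics/w8c.png

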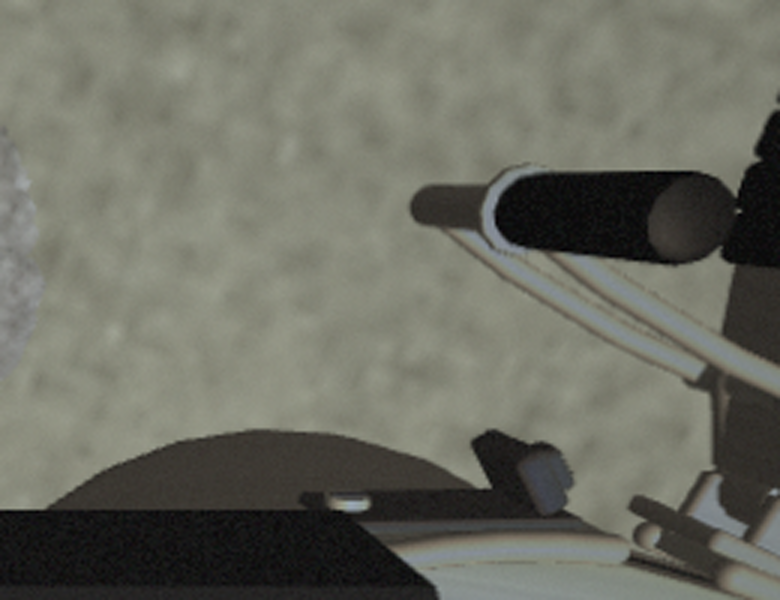

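Request:
{"api": "jog_arm", "payload": {"commands": [[-1,-4,0,0],[-1,-6,0,0],[-1,-8,4,0],[0,-6,15,0],[0,0,25,0],[5,10,28,0],[8,16,28,0],[8,18,25,0],[8,20,5,0],[4,15,0,0]], "fingers": 30}}

```text
clock: 9.77
tool_pos: [0.6301, -0.0283, 0.2375]
orientation: [-180.0, 0.3, -161.8]
force: [0.7, -0.6, -0.1]
opening: 0.0298
```

Run:
```python
from h import *
o=get_obs();print(o["clock"],o["tool_pos"],o["orientation"],o["qvel"])
c=take("wrist","w9");take("top","t9")
crop("t9",195,120,325,250,"t9c",6)
```

```text
9.7667 [ 0.63005241 -0.02831229  0.23754213] [-179.97999257    0.29441746 -161.82534736] [ 15.56454909   4.89954077   1.0090393   -0.92763906   0.35505825
 -14.89324451]
scale 6
```

View pics/w9.png

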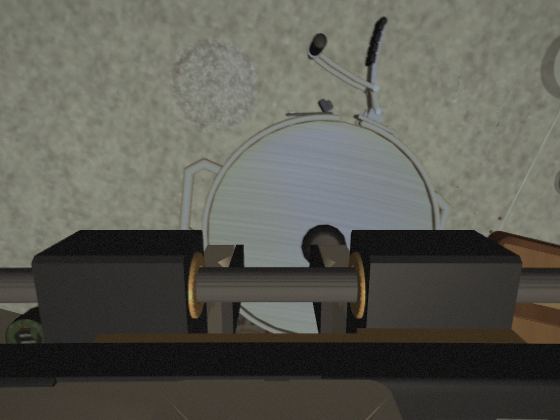

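View pics/t9c.png

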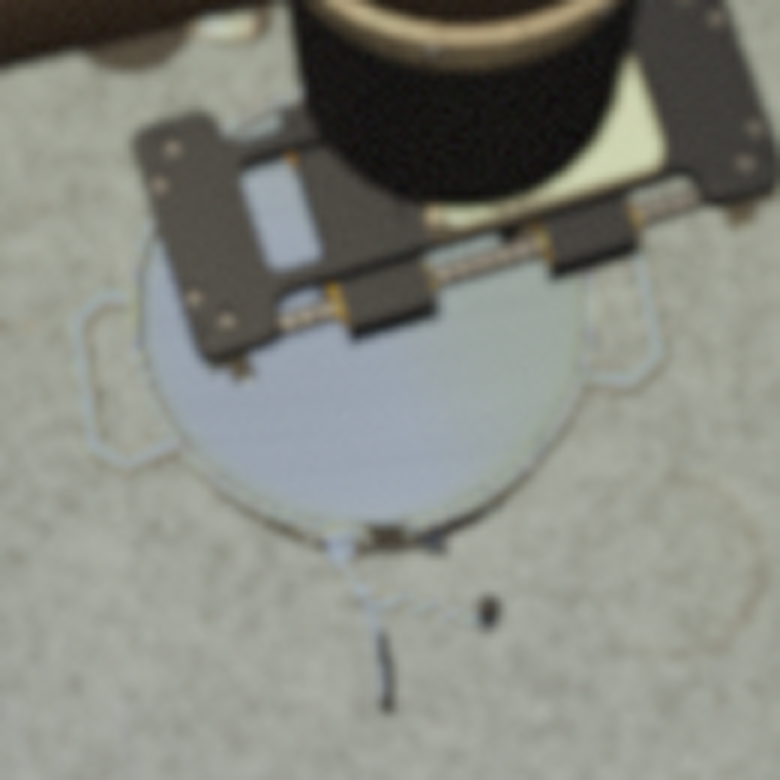

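Run:
```python
from h import *
take("side","s10")
o=get_obs();print(o["clock"],o["tool_pos"],o["orientation"],np.abs(o["qvel"]).max())
c=take("wrist","w10")
crop("w10",290,0,430,140,"w10c",5)
```

```text
9.9167 [ 0.62769016 -0.02862824  0.23342087] [ 1.79952034e+02 -9.13493234e-02 -1.61756994e+02] 1.2711801743286777
scale 5
```

View pics/w10c.png

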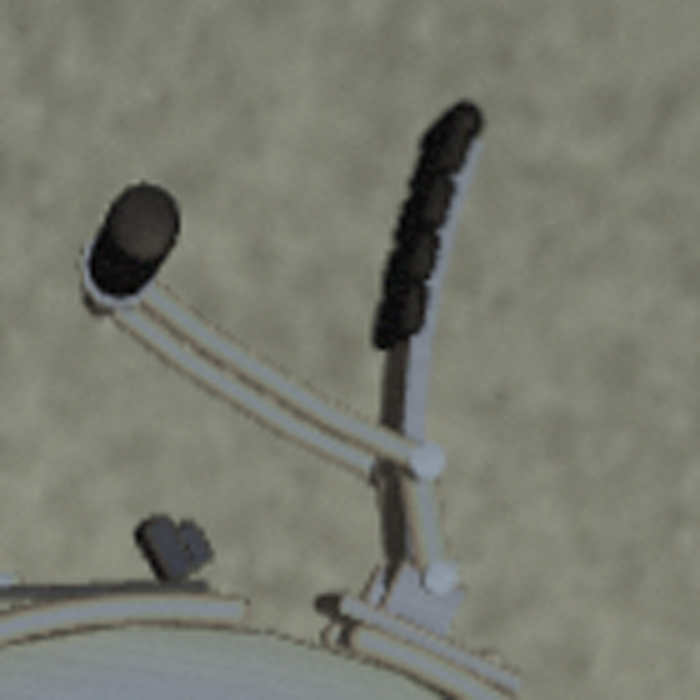

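View pics/w10.png

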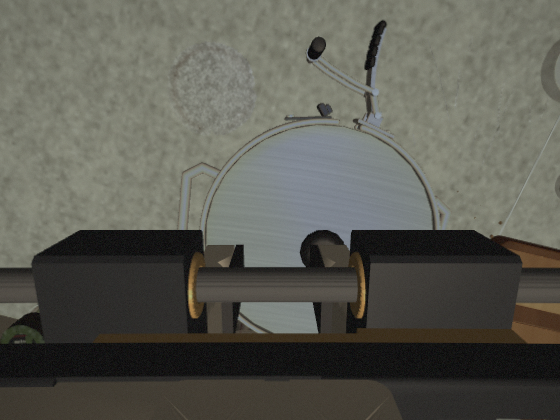

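Run:
```python
from h import *
c=load("w10");t=load("t9")
f=lambda u,v:((u+.5)/5+290-.5,(v+.5)/5-.5)
P=lambda u,v:((u+.5)/6+195-.5,(v+.5)/6+120-.5)
d=dict(sleeve=((145,220),.156),clawtip=((155,530),.12),clawtip2=((187,522),.12),clawfoot=((175,582),.1215),clawR=((210,550),.12),lpiv=((440,578),.125),bpiv=((427,460),.126),padtip=((470,110),.12),padnear=((385,345),.112),ringend=((245,605),.1225))
w={}
for k,(uv,z) in d.items():
    p=atz(c,f(*uv),z); w[k]=p; q=topot(p); print(k,np.round(p,4),"pot",np.round(q*1000,1),"r %.1f ang %.1f"%(np.hypot(*q)*1000,np.degrees(np.arctan2(q[1],q[0]))%360))
print(np.linalg.norm(w["bpiv"]-w["lpiv"]),np.linalg.norm((w["bpiv"]-w["sleeve"])[:2]))
print("top: sleeve",atz(t,P(488,612),.156),"piv",atz(t,P(340,546),.125),"claw",atz(t,P(435,545),.12),"bpiv",atz(t,P(368,600),.126))
# ring circle in wrist image at z .1225: outer edge samples by hand
```

```text
sleeve [ 0.5177 -0.0391  0.156 ] pot [-131.3  -33.7] r 135.6 ang 194.4
clawtip [ 0.548  -0.0223  0.12  ] pot [-99.1 -21.1] r 101.3 ang 192.0
clawtip2 [ 0.5456 -0.0184  0.12  ] pot [-101.   -16.8] r 102.4 ang 189.5
clawfoot [ 0.5539 -0.0173  0.1215] pot [-92.6 -16.9] r 94.1 ang 190.3
clawR [ 0.5482 -0.0139  0.12  ] pot [-97.8 -12.8] r 98.7 ang 187.4
lpiv [0.5421 0.0175 0.125 ] pot [-99.8  19.1] r 101.6 ang 169.1
bpiv [0.5281 0.0096 0.126 ] pot [-114.6   13.1] r 115.4 ang 173.5
padtip [ 0.484  -0.0005  0.12  ] pot [-159.7    8.9] r 159.9 ang 176.8
padnear [0.5135 0.0011 0.112 ] pot [-130.3    6.7] r 130.4 ang 177.1
ringend [ 0.5539 -0.0069  0.1225] pot [-91.3  -6.5] r 91.5 ang 184.1
0.016042637694414375 0.049736773897032294
top: sleeve [ 0.51482303 -0.03825655  0.156     ] piv [0.54511675 0.01897502 0.125     ] claw [ 0.54669404 -0.01787024  0.12      ] bpiv [0.52381098 0.00777244 0.126     ]
```

Run:
```python
from h import *
crop("w10",305,95,345,125,"w10d",20)
crop("w8",440,190,500,240,"w8d",12)
```

```text
scale 20
scale 12
```

View pics/w10d.png

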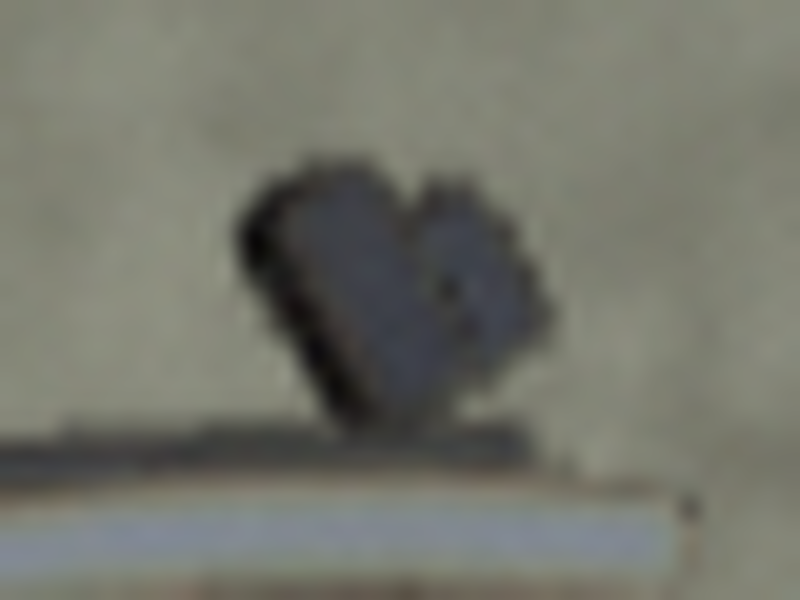

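View pics/w8d.png

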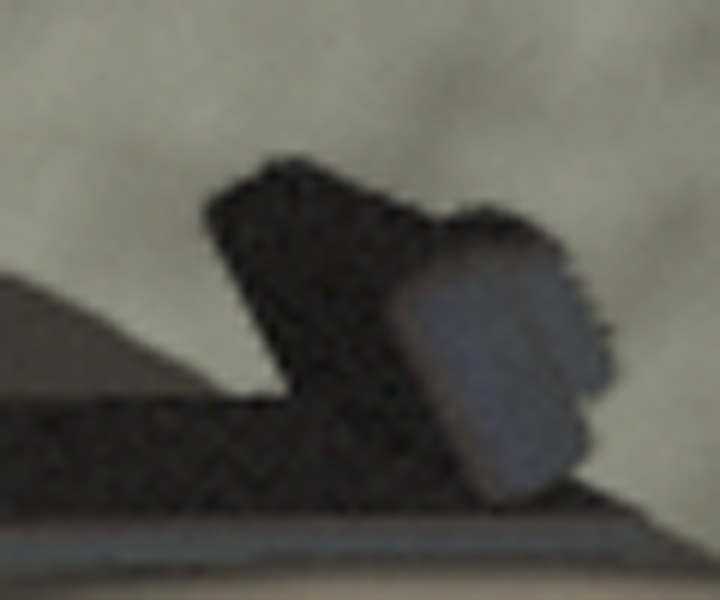

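Run:
```python
from h import *
a=load("w10");b=load("w8")
def show(p):
    q=topot(p);print(np.round(p,4),np.round(q*1000,1),"r %.1f ang %.1f"%(np.hypot(*q)*1000,np.degrees(np.arctan2(q[1],q[0]))%360))
tip=tri([a,b],[(319.5,104.5),(473.0,214.0)]);show(tip)
foot=tri([a,b],[(323.8,116),(480.2,230.5)]);show(foot)
for z in(.116,.12): show(atz(a,(319.5,104.5),z));show(atz(a,(323.8,116),z))
show(tri([a,b],[(317.2,106.5),(457.5,206.5)]))
```

```text
[ 0.5474 -0.0233  0.1212] [-99.8 -22. ] r 102.2 ang 192.4
[ 0.5533 -0.0175  0.1206] [-93.2 -17. ] r 94.8 ang 190.3
[ 0.5473 -0.0229  0.116 ] [-99.9 -21.6] r 102.2 ang 192.2
[ 0.5539 -0.0172  0.116 ] [-92.6 -16.8] r 94.1 ang 190.3
[ 0.5476 -0.0233  0.12  ] [-99.7 -22. ] r 102.1 ang 192.4
[ 0.554  -0.0177  0.12  ] [-92.5 -17.3] r 94.1 ang 190.6
[ 0.5479 -0.023   0.1075] [-99.3 -21.8] r 101.7 ang 192.4
```

Request:
{"api": "jog_arm", "payload": {"commands": [[-15,-1,0,0],[-15,-1,0,0],[-15,-2,0,0],[-16,-2,0,0],[-16,-2,-8,0],[-16,-1,-12,0],[-12,-1,-12,0],[-6,0,-12,0],[0,0,0,0],[0,0,0,0]]}}

```text
clock: 10.8
tool_pos: [0.5165, -0.0405, 0.19]
orientation: [-180.0, -0.1, -161.9]
force: [0.0, -0.2, 1.1]
opening: 0.0298
```

Run:
```python
from h import *
o=get_obs();print(o["clock"],o["tool_pos"],o["orientation"],np.abs(o["qvel"]).max())
c=take("wrist","w11")
take("top","t11");crop("t11",205,150,325,260,"t11c",6)
print(proj(load("w11"),[[.5177,-.0391,.156],[.5177,-.0391,.126]]))
```

```text
10.8 [ 0.51646005 -0.04045235  0.19002697] [-1.79995997e+02 -1.07149432e-01 -1.61869468e+02] 2.54831823294848
scale 6
[[279.3677973  242.61102542]
 [279.02253376 226.98962844]]
```

View pics/w11.png

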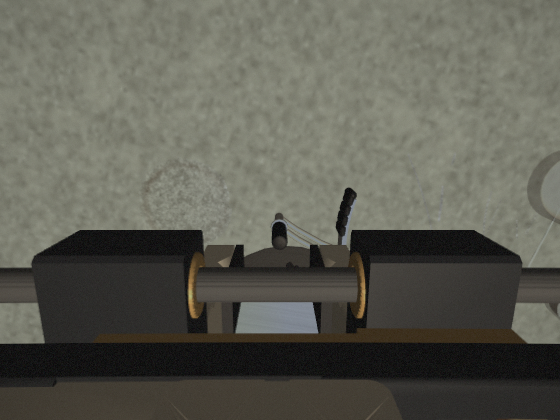

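View pics/t11c.png

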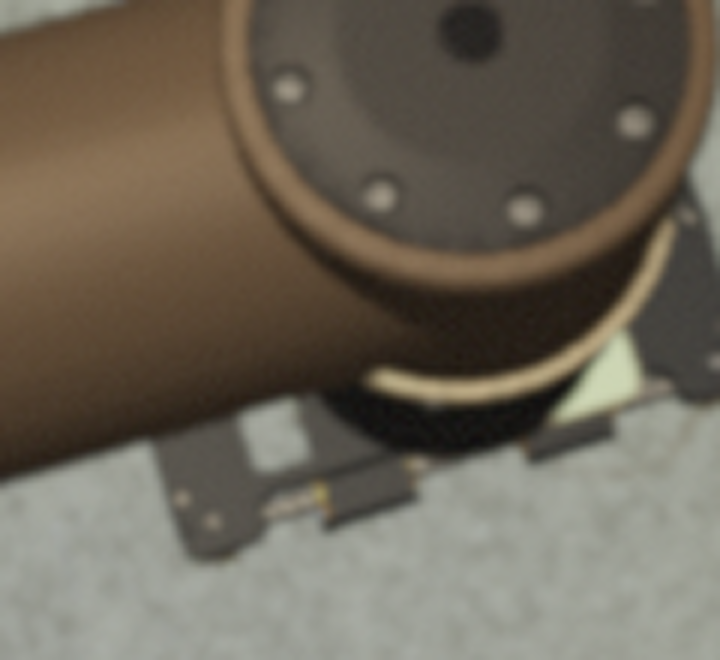

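Request:
{"api": "jog_arm", "payload": {"commands": [[0,0,-8,0],[1,1,-10,0],[0,0,-11,0],[0,0,-11,0],[0,0,-10,0],[0,0,-6,0],[0,0,-3,0],[0,0,0,0],[0,0,0,0],[0,0,0,0]]}}

```text
clock: 11.73
tool_pos: [0.5187, -0.0386, 0.1321]
orientation: [-180.0, 0.1, -161.8]
force: [0.3, 0.6, -0.2]
opening: 0.0299
```

Request:
{"api": "jog_arm", "payload": {"commands": [[0,0,0,0],[0,0,0,0],[0,0,0,0],[0,0,0,0],[0,0,0,0],[0,0,0,0],[0,0,0,0],[0,0,0,0],[0,0,0,0],[0,0,0,0]], "fingers": 0}}

```text
clock: 12.57
tool_pos: [0.5185, -0.0386, 0.1317]
orientation: [-180.0, 0.0, -161.8]
force: [0.1, 1.4, 1.5]
opening: 0.0081
```

Run:
```python
from h import *
take("side","s12");crop("s12",190,130,350,240,"s12c",5)
c=take("wrist","w12");crop("w12",180,140,420,260,"w12c",3.3)
```

```text
scale 5
scale 3.3
```

View pics/s12c.png

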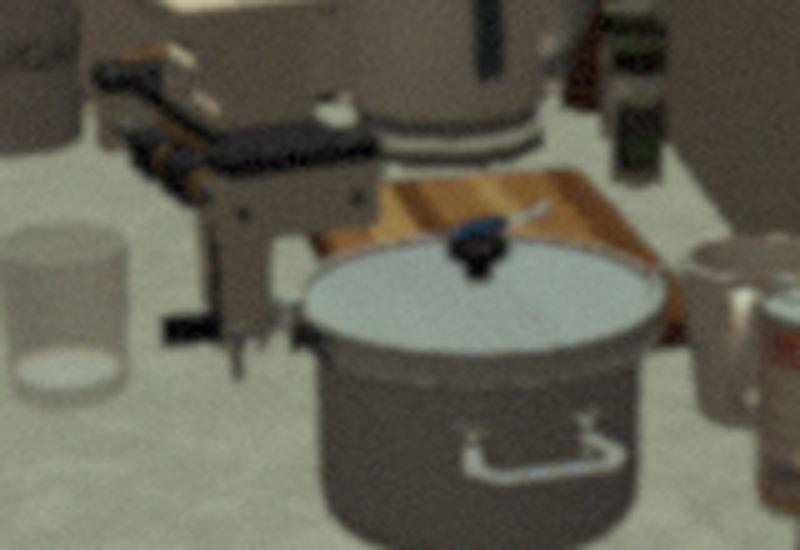

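View pics/w12c.png

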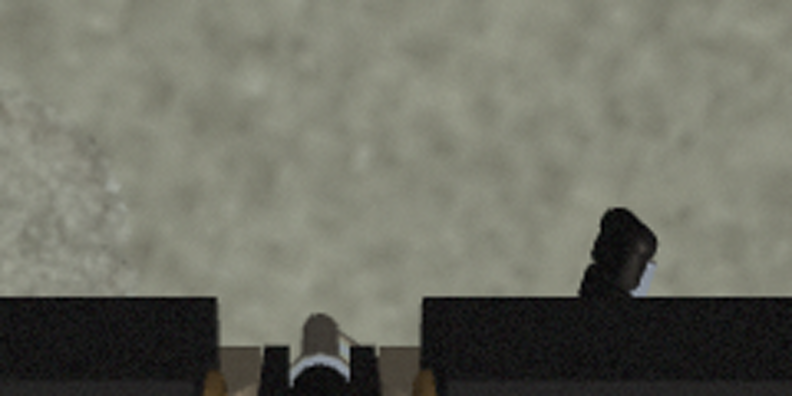

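Request:
{"api": "jog_arm", "payload": {"commands": [[3,0,0,0],[4,0,0,0],[4,1,0,0],[4,1,0,0],[4,1,0,0],[3,1,0,0],[2,0.5,0,0],[1,0,0,0],[0,0,0,0],[0,0,0,0]]}}

```text
clock: 13.5
tool_pos: [0.5436, -0.0344, 0.1316]
orientation: [-180.0, 0.0, -161.9]
force: [-1.0, -1.8, 4.9]
opening: 0.0079
```

Run:
```python
from h import *
take("side","s13");crop("s13",230,160,290,210,"s13c",12)
c=take("wrist","w13");crop("w13",180,140,420,290,"w13c",3.3)
```

```text
scale 12
scale 3.3
```

View pics/w13c.png

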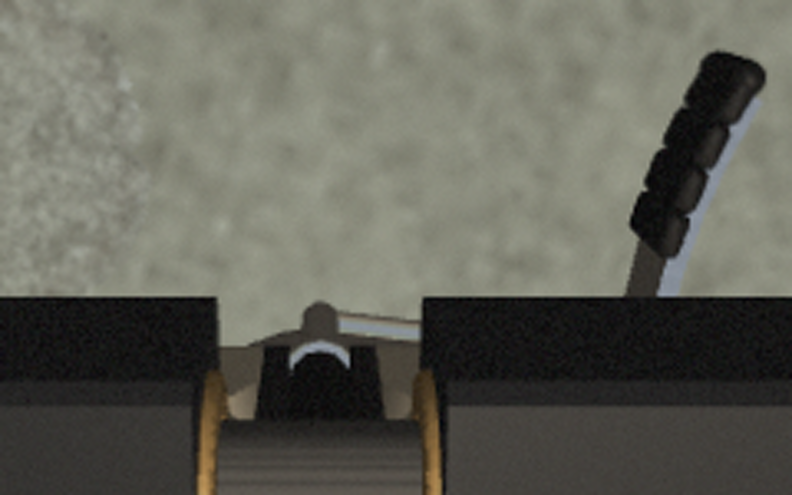

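View pics/s13c.png

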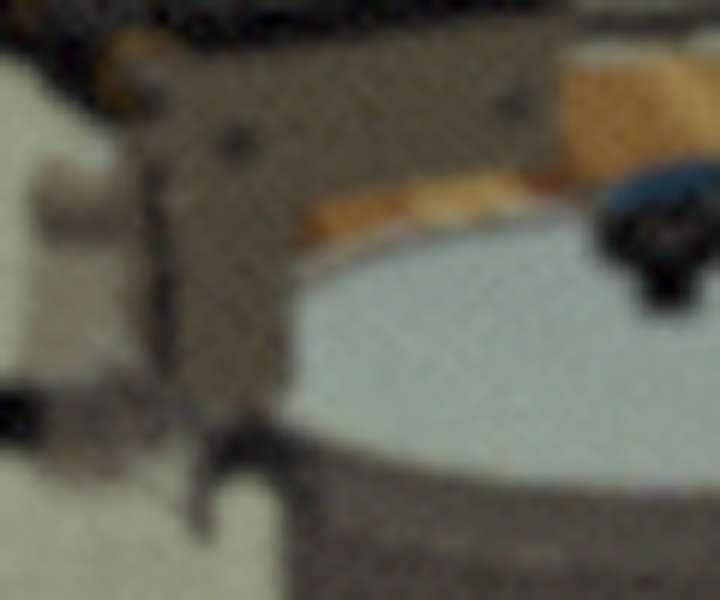

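Request:
{"api": "jog_arm", "payload": {"commands": [[1.5,0.7,0,0],[1.5,0.7,0,0],[1.5,0.7,0,0],[1.2,0.6,0,0],[1.2,0.5,0,0],[1.2,0.5,0,0],[0.9,0.4,0,0],[0,0,0,0],[0,0,0,0],[0,0,0,0]]}}

```text
clock: 14.43
tool_pos: [0.552, -0.0301, 0.1316]
orientation: [180.0, -0.0, -161.8]
force: [-2.0, -1.5, 5.2]
opening: 0.0078
```

Request:
{"api": "jog_arm", "payload": {"commands": [[0.5,0.2,0,0],[0.5,0.2,0,0],[0,0,0,0],[0.5,0.2,0,0],[0.5,0.2,0,0],[0,0,0,0],[0,0,0,0],[0,0,0,0],[0,0,0,0],[0,0,0,0]]}}

```text
clock: 15.27
tool_pos: [0.5541, -0.029, 0.1315]
orientation: [180.0, -0.0, -161.8]
force: [-2.5, -0.5, 5.1]
opening: 0.0083
```

Request:
{"api": "jog_arm", "payload": {"commands": [[0.5,0.2,0,0],[0,0,0,0],[0.5,0.2,0,0],[0,0,0,0],[0.5,0.2,0,0],[0,0,0,0],[0,0,0,0],[0,0,0,0],[0,0,0,0],[0,0,0,0]]}}

```text
clock: 16.1
tool_pos: [0.5552, -0.0286, 0.1315]
orientation: [180.0, -0.1, -161.8]
force: [-3.0, 0.3, 7.0]
opening: 0.0078
```

Run:
```python
from h import *
c=take("wrist","w14");crop("w14",200,140,440,290,"w14c",3.3)
take("side","s14");crop("s14",230,160,290,210,"s14c",12)
```

```text
scale 3.3
scale 12
```

View pics/w14c.png

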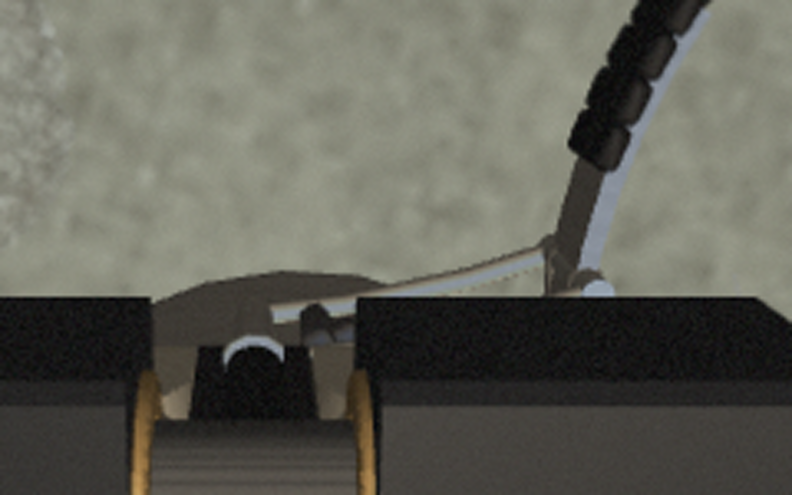

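View pics/s14c.png

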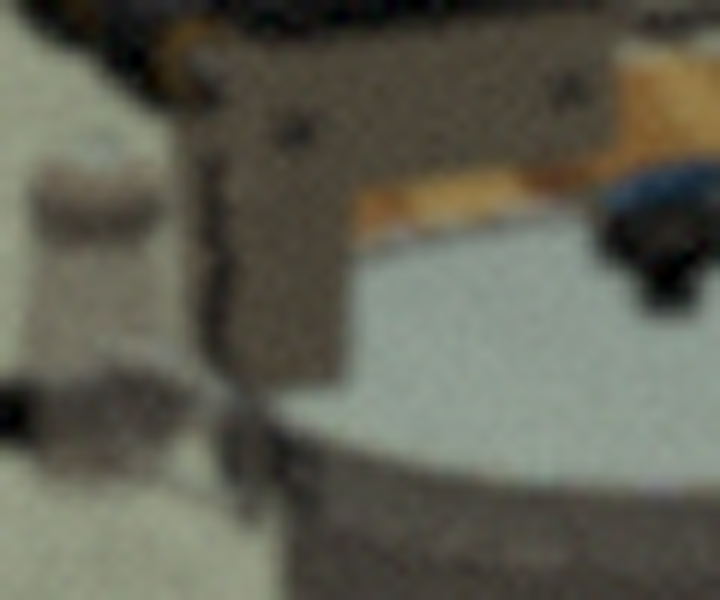

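Request:
{"api": "jog_arm", "payload": {"commands": [[-0.7,0.4,0,0],[-0.4,0.9,0,0],[-0.4,0.9,0,0],[-0.4,0.9,0,0],[-0.4,0.9,0,0],[-0.4,0.9,0,0],[-0.4,0.9,0,0],[0,0,0,0],[0,0,0,0],[0,0,0,0]]}}

```text
clock: 17.03
tool_pos: [0.5531, -0.0234, 0.1318]
orientation: [-179.9, 0.0, -161.8]
force: [0.7, -7.0, 4.9]
opening: 0.0081
```

Run:
```python
from h import *
c=take("wrist","w15");crop("w15",200,140,440,290,"w15c",3.3)
take("side","s15");crop("s15",230,160,290,210,"s15c",12)
o=get_obs();print(o["tool_pos"],o["force"],o["moment"])
```

```text
scale 3.3
scale 12
[ 0.55304866 -0.02337083  0.13176509] [ 0.24661093 -6.21744359  4.6897693 ] [-2.22510524 -0.07730208  0.13760375]
```

View pics/w15c.png

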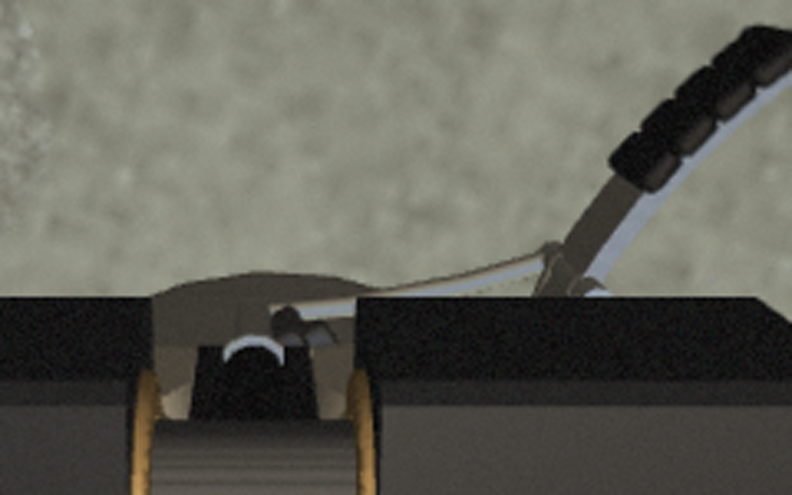

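View pics/s15c.png

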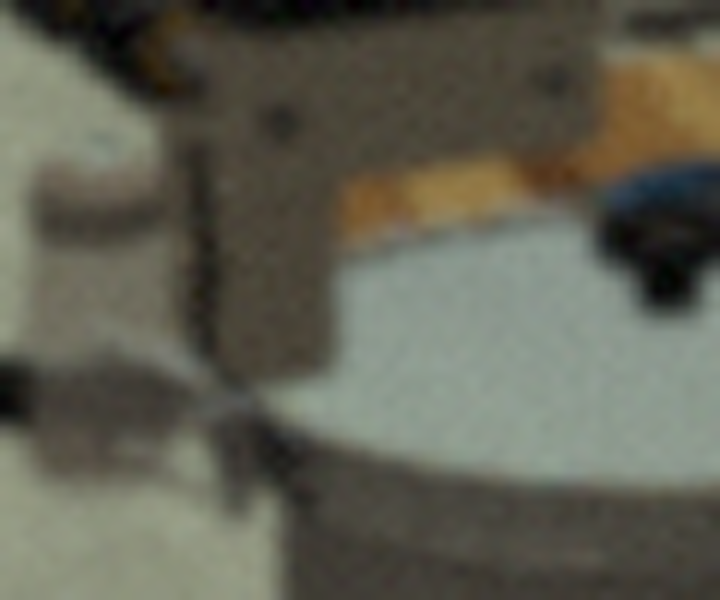

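Request:
{"api": "jog_arm", "payload": {"commands": [[-0.1,0.3,0,0],[0,0,0,0],[-0.1,0.3,0,0],[0,0,0,0],[0,0,0,0],[0,0,0,0],[0,0,0,0],[0,0,0,0],[0,0,0,0],[0,0,0,0]]}}

```text
clock: 17.97
tool_pos: [0.553, -0.0231, 0.1318]
orientation: [-179.9, 0.0, -161.8]
force: [1.3, -8.6, 5.2]
opening: 0.0078
```

Request:
{"api": "jog_arm", "payload": {"commands": [[0,0,0,0],[0,0,0,0],[0,0,0,0],[0,0,0,0],[0,0,0,0],[0,0,5,0],[0,0,12,0],[4,0,20,0],[10,0,25,0],[15,0,25,0]], "fingers": 22}}

```text
clock: 18.8
tool_pos: [0.5807, -0.0222, 0.22]
orientation: [180.0, -0.0, -161.8]
force: [0.5, 0.8, 0.7]
opening: 0.0218
```

Request:
{"api": "jog_arm", "payload": {"commands": [[15,0,10,0],[15,0,3,0],[10,0,0,0],[6,0,0,0],[0,0,0,0],[0,0,0,0],[0,0,0,0],[0,0,0,0],[0,0,0,0],[0,0,0,0]], "fingers": 0}}

```text
clock: 19.63
tool_pos: [0.6271, -0.0223, 0.2317]
orientation: [180.0, 0.0, -161.8]
force: [-0.9, -0.3, 0.1]
opening: 0.0006
```

Run:
```python
from h import *
c=take("wrist","w16");crop("w16",260,20,460,160,"w16c",4)
```

```text
scale 4
```

View pics/w16c.png

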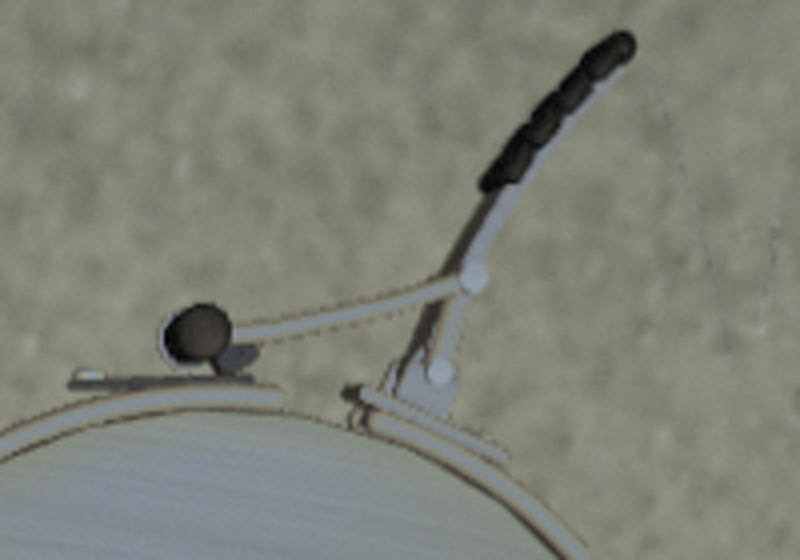

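Run:
```python
from h import *
c=load("w16")
f=lambda u,v:((u+.5)/4+260-.5,(v+.5)/4+20-.5)
d=dict(sleeve=((205,328),.156),lpiv=((440,372),.125),bpiv=((474,277),.126),padtip=((625,42),.12),padnear=((490,180),.12),padmid=((548,100),.12))
w={}
for k,(uv,z) in d.items():
    p=atz(c,f(*uv),z); w[k]=p; q=topot(p); print(k,np.round(p,4),"pot",np.round(q*1000,1),"r %.1f ang %.1f"%(np.hypot(*q)*1000,np.degrees(np.arctan2(q[1],q[0]))%360))
for k in("bpiv","padmid","padtip","padnear"):
    v=(w[k]-w["lpiv"])[:2];print(k,np.hypot(*v),np.degrees(np.arctan2(v[1],v[0]))%360)
```

```text
sleeve [ 0.5498 -0.0261  0.156 ] pot [-97.8 -25.1] r 101.0 ang 194.4
lpiv [0.5421 0.0175 0.125 ] pot [-99.8  19.2] r 101.6 ang 169.1
bpiv [0.5258 0.017  0.126 ] pot [-116.    20.8] r 117.8 ang 169.8
padtip [0.4826 0.0282 0.12  ] pot [-157.4   37.6] r 161.8 ang 166.6
padnear [0.5094 0.015  0.12  ] pot [-132.5   20.9] r 134.1 ang 171.0
padmid [0.4947 0.0195 0.12  ] pot [-146.5   27.3] r 149.0 ang 169.4
bpiv 0.01623846624426712 181.883169900711
padmid 0.0473668236554437 177.60559627917215
padtip 0.06045226900405391 169.7781514326626
padnear 0.03272361135242966 184.43354533479783
```

Run:
```python
from h import *
c=load("w16")
P=proj(c,[[.5525,-.0232,.156],[.5498,-.0261,.156],[.5498,-.0261,.126],[.5475,-.0232,.121]])
print(P); print((P-[285,80])*13)
crop("w16",285,80,340,120,"w16d",13)
take("side","s16");crop("s16",230,160,290,210,"s16c",12)
print(proj(load("s16"),[[.5525,-.0232,.156],[.5498,-.0261,.156]]))
```

```text
[[313.88875934 107.54240324]
 [310.89359614 101.638897  ]
 [306.94261851 103.48523568]
 [311.34701231 101.8325313 ]]
[[375.55387139 358.05124207]
 [336.61674985 281.30566098]
 [285.25404057 305.3080639 ]
 [342.51116    283.82290691]]
scale 13
scale 12
[[250.32323456 181.02937407]
 [249.30693797 181.45099297]]
```

View pics/w16d.png

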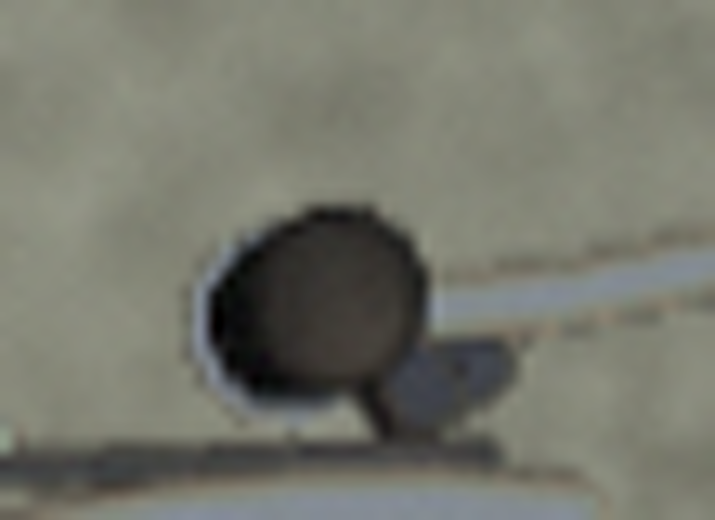

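View pics/s16c.png

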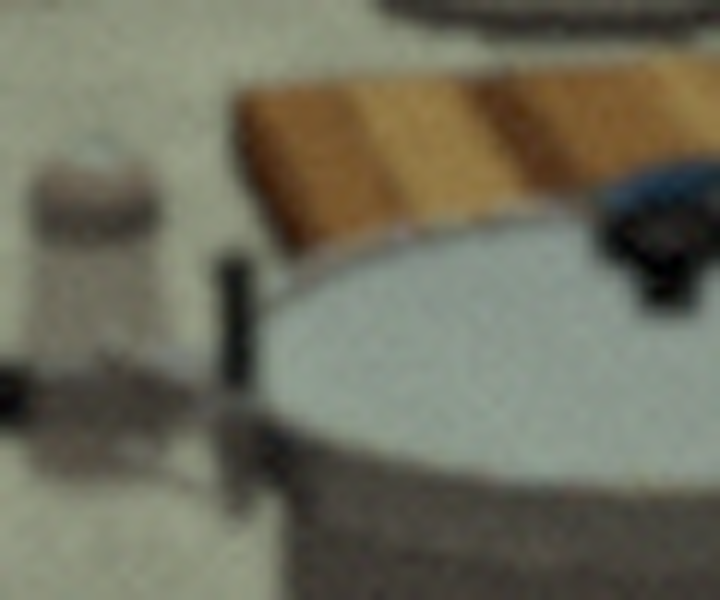

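Request:
{"api": "jog_arm", "payload": {"commands": [[-12,-1,0,0],[-14,-1,0,0],[-14,-1,-5,0],[-14,-0.5,-10,0],[-12,0,-12,0],[-8,0,-12,0],[-3,0,-8,0],[0,0,0,0],[0,0,0,0],[0,0,0,0]], "fingers": 22}}

```text
clock: 20.57
tool_pos: [0.5514, -0.0257, 0.1852]
orientation: [-180.0, 0.1, -161.8]
force: [0.0, -0.8, 0.8]
opening: 0.0216
```

Run:
```python
from h import *
o=get_obs();print(o["clock"],o["tool_pos"])
c=take("wrist","w17");crop("w17",200,140,360,290,"w17c",4)
print((proj(c,[[.5503,-.0258,.156]])-[200,140])*4)
```

```text
20.5667 [ 0.55142672 -0.02571843  0.1852272 ]
scale 4
[[313.16818044 402.65860868]]
```

View pics/w17c.png

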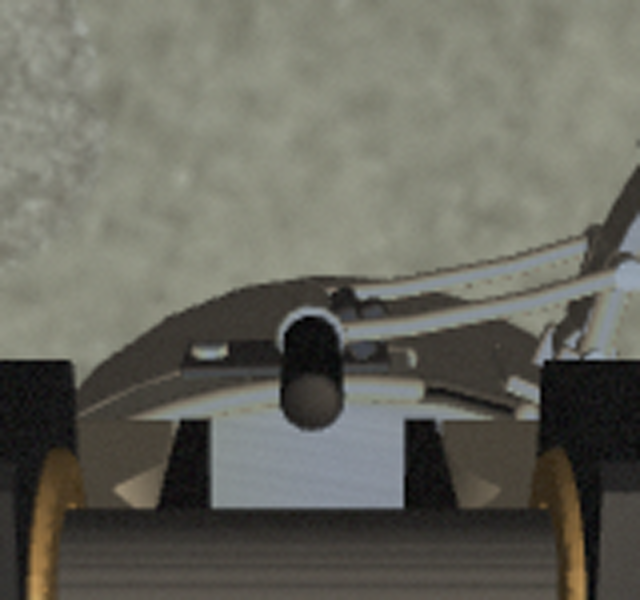

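Request:
{"api": "jog_arm", "payload": {"commands": [[0,0,-8,0],[0,0,-12,0],[0,0,-12,0],[0,0,-11,0],[0,0,-7,0],[0,0,-3,0],[0,0,0,0],[0,0,0,0],[0,0,0,0],[0,0,0,0]]}}

```text
clock: 21.45
tool_pos: [0.5509, -0.0257, 0.1322]
orientation: [-180.0, 0.1, -161.8]
force: [-0.1, -0.5, -0.8]
opening: 0.0223
```

Request:
{"api": "jog_arm", "payload": {"commands": [[0,0,0,0],[0,0,0,0],[0,0,0,0],[0,0,0,0],[0,0,0,0],[0,0,0,0],[0,0,0,0],[0,0,0,0],[0,0,0,0],[0,0,0,0]], "fingers": 0}}

```text
clock: 22.28
tool_pos: [0.5506, -0.0258, 0.1317]
orientation: [-180.0, 0.0, -161.8]
force: [-0.1, 1.3, 2.7]
opening: 0.0082
```

Request:
{"api": "jog_arm", "payload": {"commands": [[0.3,-0.8,0,0],[0.3,-0.7,0,0],[0,0,0,0],[0.5,0.2,0,0],[0.5,0.2,0,0],[0.5,0.2,0,0],[0.5,0.2,0,0],[0,0,0,0],[0,0,0,0],[0,0,0,0]]}}

```text
clock: 23.12
tool_pos: [0.5529, -0.0267, 0.1316]
orientation: [-180.0, -0.0, -161.8]
force: [-2.2, -1.3, 5.9]
opening: 0.0082
```

Request:
{"api": "jog_arm", "payload": {"commands": [[0.5,0.2,0,0],[0,0,0,0],[0.5,0.2,0,0],[0,0,0,0],[0,0,0,0],[0,0,0,0],[0,0,0,0],[0,0,0,0],[0,0,0,0],[0,0,0,0]]}}

```text
clock: 23.95
tool_pos: [0.5536, -0.0264, 0.1316]
orientation: [-180.0, -0.1, -161.8]
force: [-3.3, 0.3, 5.3]
opening: 0.0082
```

Run:
```python
from h import *
c=take("wrist","w18");crop("w18",200,140,440,290,"w18c",3.3)
```

```text
scale 3.3
```

View pics/w18c.png

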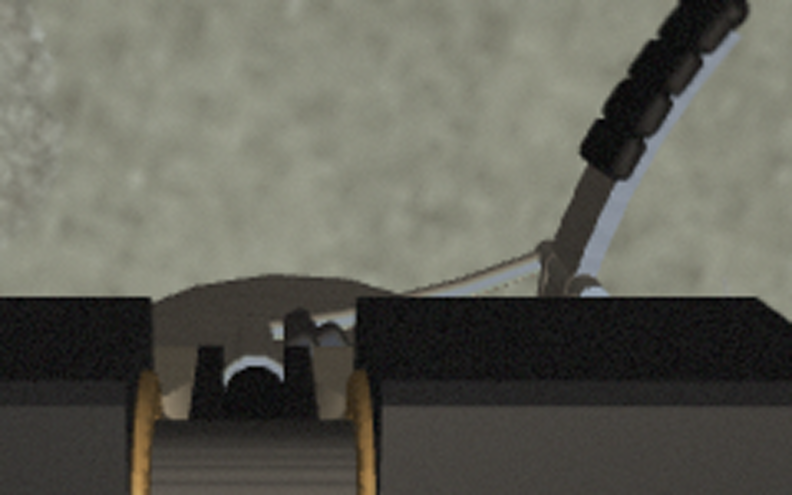

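Request:
{"api": "jog_arm", "payload": {"commands": [[0.3,0.2,0,0],[0,0,0,0],[-0.2,0.5,0,0],[-0.2,0.5,0,0],[-0.2,0.5,0,0],[-0.2,0.5,0,0],[-0.2,0.5,0,0],[0,0,0,0],[0,0,0,0],[0,0,0,0]]}}

```text
clock: 24.83
tool_pos: [0.5531, -0.0238, 0.1316]
orientation: [-180.0, -0.0, -161.8]
force: [-2.6, -1.7, 5.9]
opening: 0.008
```

Request:
{"api": "jog_arm", "payload": {"commands": [[-0.2,0.5,0,0],[-0.2,0.5,0,0],[0,0,0,0],[-0.2,0.5,0,0],[0,0,0,0],[-0.2,0.5,0,0],[0,0,0,0],[0,0,0,0],[0,0,0,0],[0,0,0,0]]}}

```text
clock: 25.67
tool_pos: [0.5527, -0.0221, 0.1317]
orientation: [-179.9, -0.0, -161.8]
force: [-0.0, -5.1, 5.0]
opening: 0.008
```

Request:
{"api": "jog_arm", "payload": {"commands": [[-0.1,0.4,0,0],[0,0,0,0],[-0.1,0.3,0,0],[0,0,0,0],[0,0,0,0],[0,0,0,0],[0,0,0,0],[0,0,0,0],[0,0,0,0],[0,0,0,0]]}}

```text
clock: 26.5
tool_pos: [0.5526, -0.0217, 0.1318]
orientation: [-179.9, -0.0, -161.8]
force: [0.5, -7.1, 4.8]
opening: 0.0079
```

Request:
{"api": "jog_arm", "payload": {"commands": [[0,0,0,0],[0,0,0,0],[0,0,0,0],[0,0,0,0],[0,0,0,0],[0,0,5,0],[0,0,14,0],[0,0,20,0],[5,0,25,0],[15,0,25,0]], "fingers": 22}}

```text
clock: 27.33
tool_pos: [0.571, -0.0207, 0.222]
orientation: [180.0, -0.0, -161.8]
force: [0.8, 1.3, 0.4]
opening: 0.0222
```

Request:
{"api": "jog_arm", "payload": {"commands": [[15,0,12,0],[15,0,3,0],[12,0,0,0],[8,0,0,0],[4,0,0,0],[0,0,0,0],[0,0,0,0],[0,0,0,0],[0,0,0,0],[0,0,0,0]], "fingers": 0}}

```text
clock: 28.17
tool_pos: [0.626, -0.0207, 0.2358]
orientation: [180.0, 0.0, -161.8]
force: [-0.3, -0.9, 0.8]
opening: 0.0004
```

Run:
```python
from h import *
o=get_obs();print(o["clock"],o["tool_pos"])
c=take("wrist","w19");crop("w19",260,20,460,160,"w19c",4);crop("w19",285,80,340,120,"w19d",13)
```

```text
28.1667 [ 0.62598316 -0.02068675  0.23579394]
scale 4
scale 13
```

View pics/w19c.png

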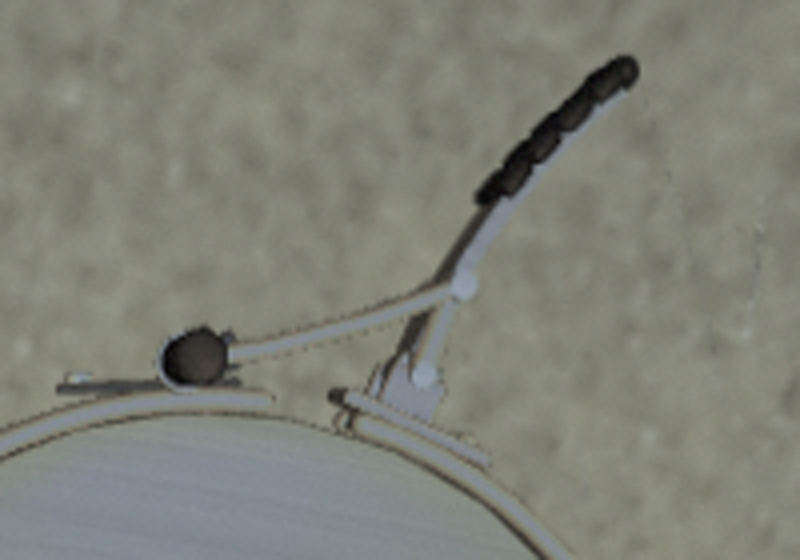

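View pics/w19d.png

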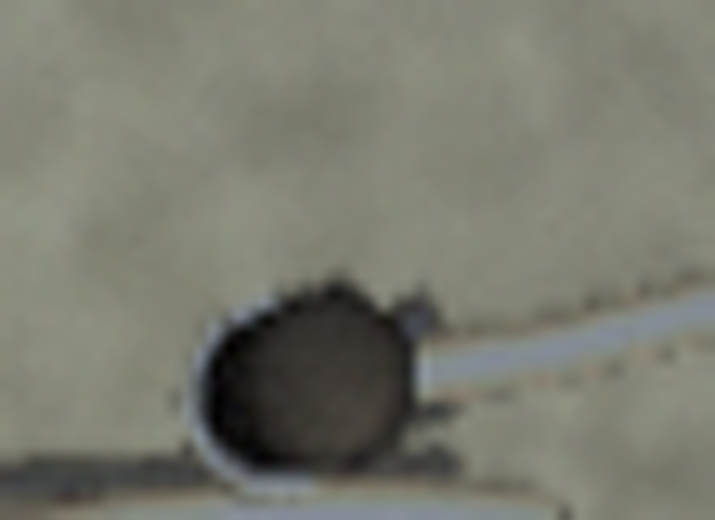

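Run:
```python
from h import *
c=load("w19")
f=lambda u,v:((u+.5)/4+260-.5,(v+.5)/4+20-.5)
d=dict(sleeve=((205,352),.156),lpiv=((425,375),.125),bpiv=((463,287),.126),padtip=((630,65),.12),padnear=((487,190),.12),padmid=((552,118),.12))
w={}
for k,(uv,z) in d.items():
    p=atz(c,f(*uv),z); w[k]=p; q=topot(p); print(k,np.round(p,4),"pot",np.round(q*1000,1),"r %.1f ang %.1f"%(np.hypot(*q)*1000,np.degrees(np.arctan2(q[1],q[0]))%360))
for k in("bpiv","padmid","padtip","padnear"):
    v=(w[k]-w["lpiv"])[:2];print(k,np.hypot(*v),np.degrees(np.arctan2(v[1],v[0]))%360)
```

```text
sleeve [ 0.5518 -0.023   0.156 ] pot [-95.5 -22.3] r 98.0 ang 193.1
lpiv [0.5418 0.0177 0.125 ] pot [-100.    19.4] r 101.9 ang 169.0
bpiv [0.5262 0.0183 0.126 ] pot [-115.4   22.1] r 117.5 ang 169.2
padtip [0.4832 0.0332 0.12  ] pot [-156.1   42.4] r 161.8 ang 164.8
padnear [0.5091 0.0176 0.12  ] pot [-132.5   23.6] r 134.5 ang 169.9
padmid [0.4949 0.0238 0.12  ] pot [-145.7   31.6] r 149.1 ang 167.8
bpiv 0.015672023918651332 177.80751744436535
padmid 0.04729236063741977 172.5992214406948
padtip 0.06065067990714921 165.23267070146412
padnear 0.032733919118192414 180.23463668479954
```

```bash
cat > lev.py <<'E'
import numpy as np
PIV=np.array([.5418,.0177])
def pose(th,gap,flat=77.):
    a=np.radians(flat+th); n=np.radians(flat+69+th)
    pad=PIV+.055*np.array([np.cos(a),np.sin(a)])
    return pad+(.0095+gap)*np.array([np.cos(n),np.sin(n)]), (flat+69+th)
E
python3 - <<'E'
from lev import *
from h import get_obs
o=get_obs();print(np.round(o["joint_pos"],1))
p,a=pose(92,.012);print("start",p,a,"delta mm",(p-o["tool_pos"][:2])*1000, "turn",a-198.2)
prev=None
for i,th in enumerate(range(92,-1,-5)):
    p,a=pose(th,-.001)
    print(th,np.round(p*1000,1),a,None if prev is None else np.round((p-prev)*1000,1));prev=p
E
```

```text
[ 15.9  15.7  -5.   -0.  -69.2 -87.8]
start [0.47641724 0.00996146] 238.0 delta mm [-149.66474544   30.63023433] turn 39.80000000000001
92 [483.3  21. ] 238.0 None
87 [483.8  26.1] 233.0 [0.5 5.1]
82 [484.8  31.1] 228.0 [1. 5.]
77 [486.1  36. ] 223.0 [1.4 4.9]
72 [488.   40.8] 218.0 [1.8 4.8]
67 [490.2  45.4] 213.0 [2.2 4.6]
62 [492.8  49.8] 208.0 [2.6 4.4]
57 [495.8  53.9] 203.0 [3.  4.1]
52 [499.1  57.8] 198.0 [3.3 3.9]
47 [502.8  61.4] 193.0 [3.7 3.6]
42 [506.7  64.6] 188.0 [4.  3.2]
37 [510.9  67.5] 183.0 [4.2 2.9]
32 [515.4  70. ] 178.0 [4.5 2.5]
27 [520.1  72.1] 173.0 [4.7 2.1]
22 [524.9  73.8] 168.0 [4.8 1.7]
17 [529.8  75.1] 163.0 [5.  1.3]
12 [534.9  75.9] 158.0 [5.  0.8]
7 [540.   76.3] 153.0 [5.1 0.4]
2 [545.1  76.2] 148.0 [ 5.1 -0.1]
```

Request:
{"api": "jog_arm", "payload": {"commands": [[-17,4,0,5],[-19,4,0,5],[-19,4,0,5],[-19,4,0,5],[-19,4,0,5],[-19,4,0,5],[-19,3,0,5],[-19,4,0,5],[0,0,0,0],[0,0,0,0]]}}

```text
clock: 29.05
tool_pos: [0.4759, 0.0105, 0.2363]
orientation: [-179.9, 0.1, -121.8]
force: [0.2, 0.8, 0.7]
opening: 0.0004
```

Request:
{"api": "jog_arm", "payload": {"commands": [[0,0,-10,0],[0,0,-18,0],[0,0,-20,0],[0,0,-20,0],[0,0,-20,0],[0,0,-20,0],[0,0,-15,0],[0,0,-8,0],[0,0,0,0],[0,0,0,0]]}}

```text
clock: 29.88
tool_pos: [0.4766, 0.0101, 0.1042]
orientation: [180.0, -0.1, -121.9]
force: [0.1, 0.2, 0.3]
opening: 0.0005
```

Run:
```python
from h import *
o=get_obs();print(o["clock"],o["tool_pos"],o["orientation"],o["force"])
take("wrist","w20");take("top","t20");crop("t20",205,150,325,260,"t20c",6)
take("side","s20");crop("s20",190,130,330,230,"s20c",5.5)
```

```text
29.8833 [0.4765811  0.01008148 0.10418509] [ 1.79971062e+02 -7.05231769e-02 -1.21882664e+02] [0.13410541 0.17515049 0.28397057]
scale 6
scale 5.5
```

View pics/w20.png

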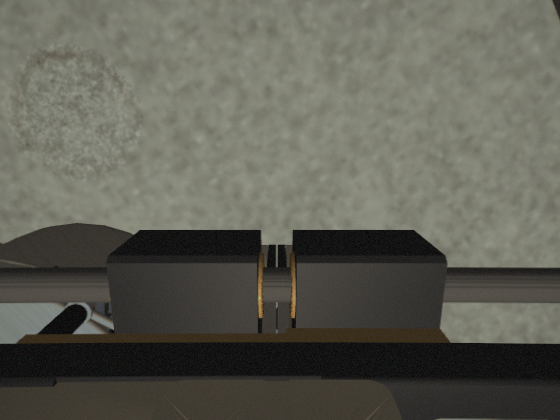

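View pics/s20c.png

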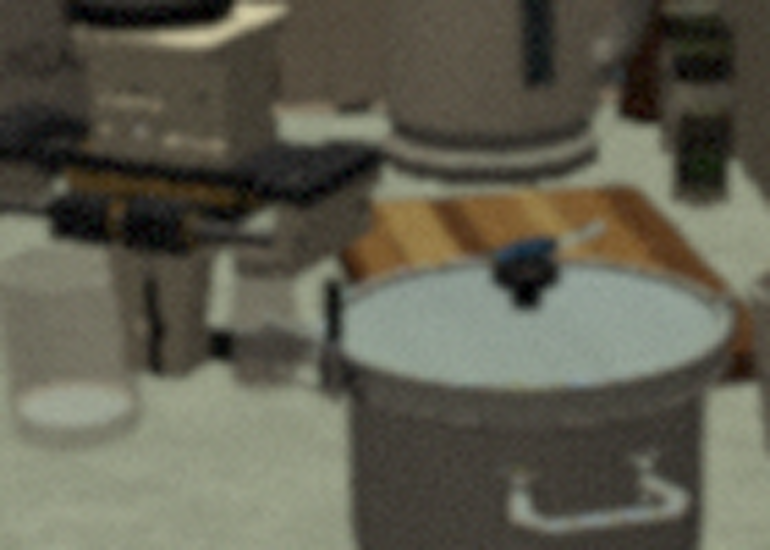

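View pics/t20c.png

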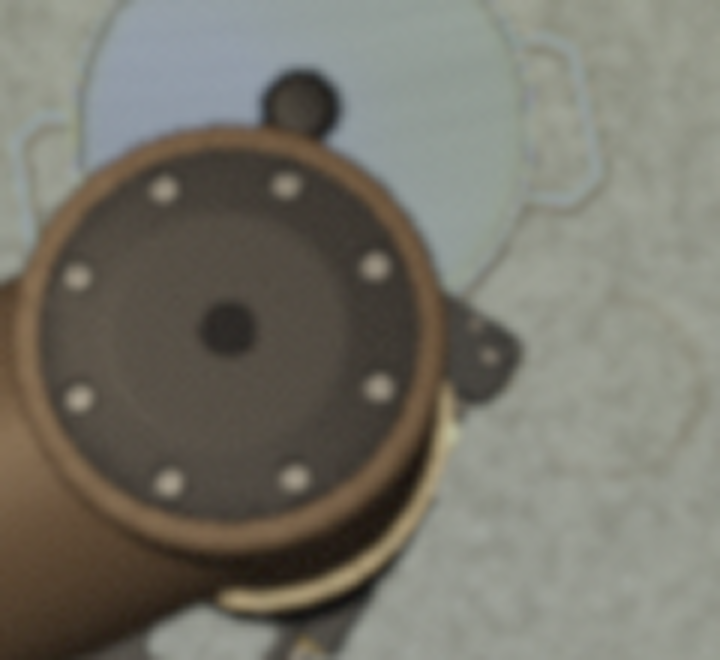

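Request:
{"api": "jog_arm", "payload": {"commands": [[2.2,3.6,0,0],[2.2,3.6,0,0],[2.3,3.7,0,0],[0.3,2.5,0,-2.5],[0.3,2.5,0,-2.5],[0.5,2.5,0,-2.5],[0.5,2.5,0,-2.5],[0.7,2.5,0,-2.5],[0.7,2.5,0,-2.5],[0.9,2.4,0,-2.5]]}}

```text
clock: 30.87
tool_pos: [0.4862, 0.038, 0.1047]
orientation: [-180.0, -0.1, -139.5]
force: [-2.8, -5.0, 3.7]
opening: 0.001
```

Run:
```python
from h import *
o=get_obs();print(o["clock"],o["tool_pos"],o["orientation"],o["force"])
take("side","s21");crop("s21",190,130,330,230,"s21c",5.5)
take("wrist","w21")
```

```text
30.8667 [0.48615569 0.03802865 0.10467598] [-1.79997507e+02 -1.34726148e-01 -1.39471965e+02] [-2.84968657 -4.98469927  3.74991859]
scale 5.5
```

View pics/s21c.png

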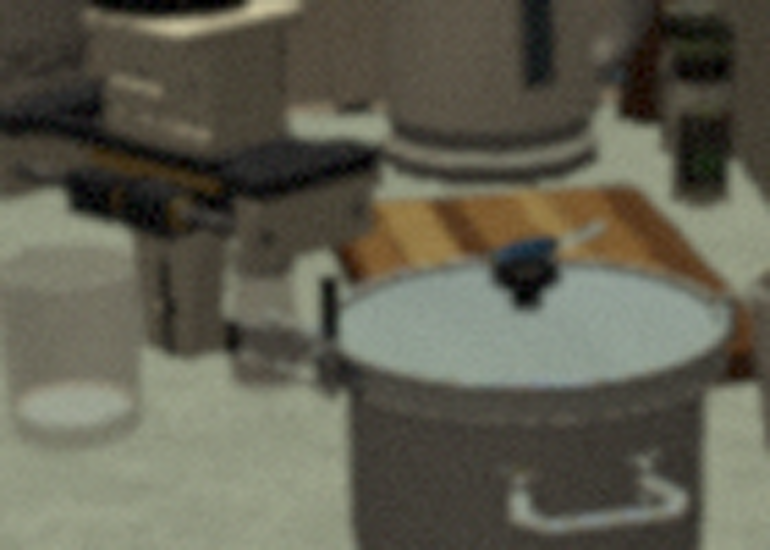

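View pics/w21.png

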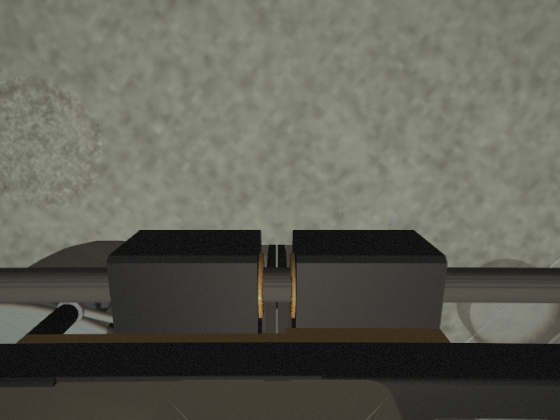

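Run:
```python
from h import *
a=cv2.imread("pics/s20.png")[170:205,230:275];b=cv2.imread("pics/s21.png")[170:205,230:275]
im=np.hstack([cv2.resize(x,None,fx=8.5,fy=8.5,interpolation=cv2.INTER_CUBIC) for x in(a,b)])
cv2.imwrite("pics/cmp.png",im)
c=load("s21")
for p in([.5518,-.023,.156],[.5498,-.0261,.156],[.5478,-.025,.156]): print((proj(c,p)-[230,170])*8.5)
```

```text
[[170.26980107  93.6537241 ]]
[[164.10897276  97.33344026]]
[[156.88826     96.48765422]]
```

View pics/cmp.png

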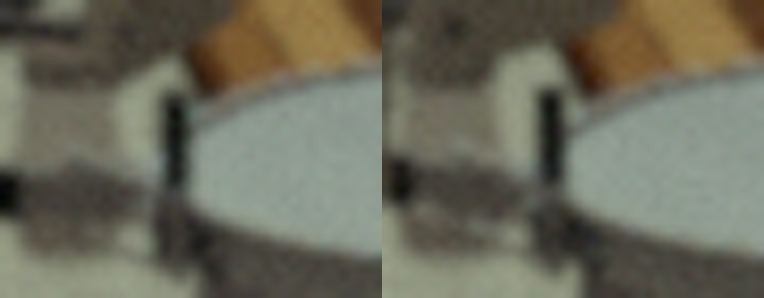

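Request:
{"api": "jog_arm", "payload": {"commands": [[0.9,2.4,0,-2.5],[1,2.4,0,-2.5],[1.1,2.3,0,-2.5],[1.2,2.2,0,-2.5],[1.3,2.2,0,-2.5],[1.4,2.1,0,-2.5],[1.5,2,0,-2.5],[1.6,2,0,-2.5],[1.7,1.9,0,-2.5],[1.8,1.8,0,-2.5]]}}

```text
clock: 31.8
tool_pos: [0.4992, 0.0593, 0.1044]
orientation: [-180.0, -0.2, -164.4]
force: [-4.7, -2.7, 3.5]
opening: 0.0002
```

Run:
```python
from h import *
o=get_obs();print(o["clock"],o["tool_pos"],o["orientation"],o["force"])
take("side","s22")
a,b,c=[cv2.imread(f"pics/{t}.png")[170:205,235:265] for t in("s20","s21","s22")]
im=np.hstack([cv2.resize(x,None,fx=8.5,fy=8.5,interpolation=cv2.INTER_CUBIC) for x in(a,b,c)])
cv2.imwrite("pics/cmp2.png",im)
```

```text
31.8 [0.49920758 0.05930038 0.10436122] [-1.79969410e+02 -1.56552993e-01 -1.64398922e+02] [-4.66578524 -2.72367792  3.54612948]
```

View pics/cmp2.png

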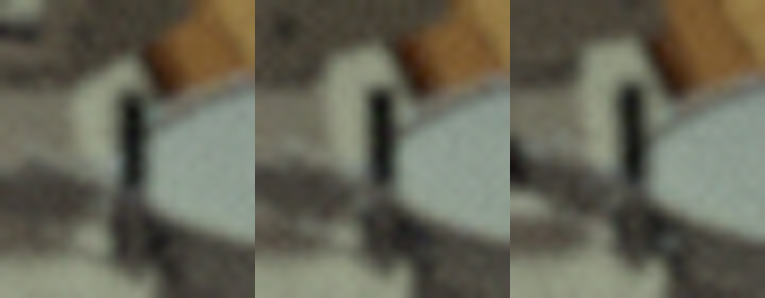

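Request:
{"api": "jog_arm", "payload": {"commands": [[1.8,1.8,0,-2.5],[1.9,1.7,0,-2.5],[2,1.6,0,-2.5],[2,1.6,0,-2.5],[2.1,1.5,0,-2.5],[2.1,1.4,0,-2.5],[2.2,1.3,0,-2.5],[2.3,1.2,0,-2.5],[2.3,1.1,0,-2.5],[2.4,1,0,-2.5]]}}

```text
clock: 32.68
tool_pos: [0.5216, 0.0745, 0.1044]
orientation: [180.0, -0.0, 170.7]
force: [-0.8, -1.5, -0.1]
opening: 0.0006
```

Run:
```python
from h import *
o=get_obs();print(o["clock"],o["tool_pos"],o["orientation"],o["force"])
take("side","s23")
crop("s23",200,140,300,215,"s23c",8)
```

```text
32.6833 [0.52160026 0.07446883 0.10441811] [ 1.79981405e+02 -6.90332764e-03  1.70655801e+02] [-0.76587874 -1.46858044 -0.05587299]
scale 8
```

View pics/s23c.png

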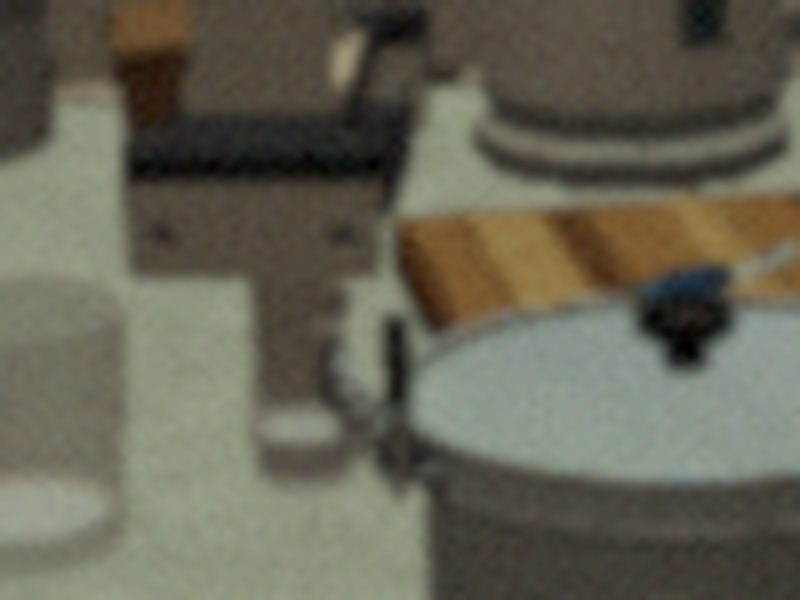

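Request:
{"api": "jog_arm", "payload": {"commands": [[-4,1,0,0],[-6,2,0,0],[-8,2,0,0],[-8,2,5,0],[-5,1,20,0],[0,0,30,0],[10,-5,35,0],[20,-15,35,0],[20,-20,20,2],[15,-20,0,5]]}}

```text
clock: 33.57
tool_pos: [0.5577, 0.0229, 0.2549]
orientation: [179.9, 0.5, 177.9]
force: [2.2, 0.6, 0.4]
opening: 0.0006
```

Request:
{"api": "jog_arm", "payload": {"commands": [[20,-15,0,6],[20,-15,0,6],[20,-15,0,6],[15,-10,0,3],[5,0,0,0],[0,0,0,0],[0,0,0,0],[0,0,0,0],[0,0,0,0],[0,0,0,0]]}}

```text
clock: 34.4
tool_pos: [0.6344, -0.0318, 0.249]
orientation: [180.0, 0.0, -161.3]
force: [0.6, 0.3, -0.2]
opening: 0.0005
```

Run:
```python
from h import *
o=get_obs();print(o["clock"],o["tool_pos"],o["orientation"],o["force"])
take("wrist","w24");take("top","t24");crop("t24",205,120,325,230,"t24c",6)
take("side","s24");crop("s24",190,150,330,250,"s24c",5.5)
```

```text
34.4 [ 0.63442812 -0.03179466  0.24904987] [ 1.79999945e+02  4.26762355e-02 -1.61313437e+02] [ 0.57493684  0.30437405 -0.18871213]
scale 6
scale 5.5
```

View pics/w24.png

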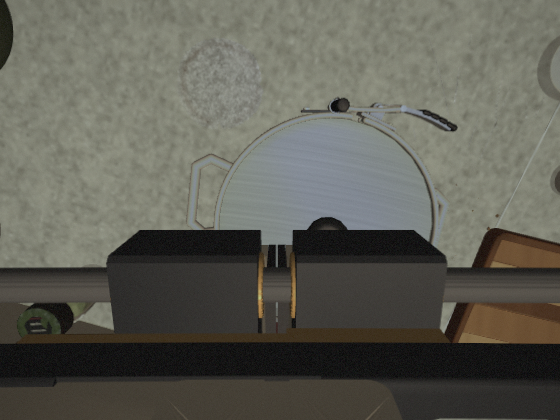

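View pics/s24c.png

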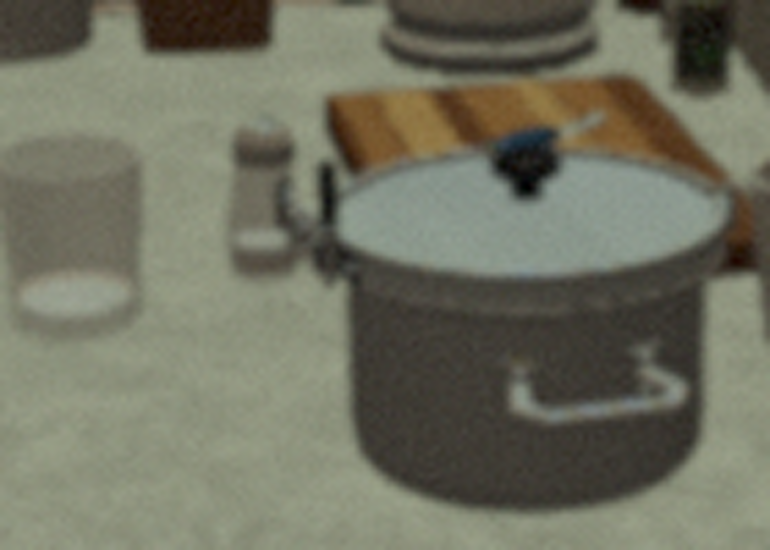

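Run:
```python
from h import *
crop("w24",290,80,470,160,"w24c",4.4)
c=load("w24")
f=lambda u,v:((u+.5)/4.4+290-.5,(v+.5)/4.4+80-.5)
```

```text
scale 4.4
```

View pics/w24c.png

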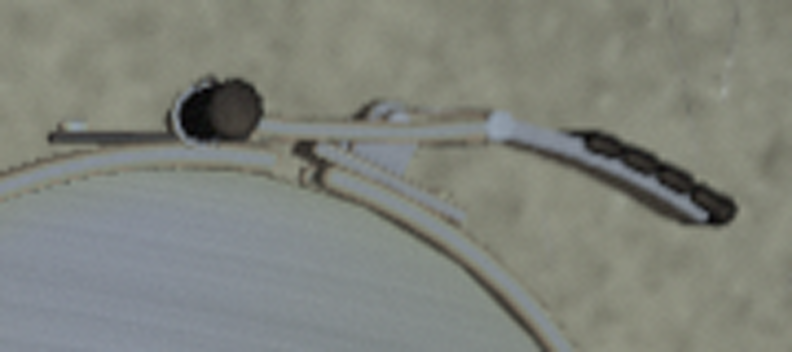

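Run:
```python
from h import *
c=load("w24")
f=lambda u,v:((u+.5)/4.4+290-.5,(v+.5)/4.4+80-.5)
d=dict(sleeve=((236,110),.156),bpiv=((500,127),.126),piv=((385,112),.125),padtip=((735,210),.12),padnear=((590,135),.12),padmid=((660,163),.12))
for k,(uv,z) in d.items():
    p=atz(c,f(*uv),z); q=topot(p); v=p[:2]-np.array([.5418,.0177])
    print(k,np.round(p,4),"r %.1f ang %.1f"%(np.hypot(*q)*1000,np.degrees(np.arctan2(q[1],q[0]))%360),"from piv %.1f %.1f"%(np.hypot(*v)*1000,np.degrees(np.arctan2(v[1],v[0]))%360))
```

```text
sleeve [ 0.551  -0.0143  0.156 ] r 96.0 ang 188.1 from piv 33.3 286.1
bpiv [0.537  0.0333 0.126 ] r 108.7 ang 160.9 from piv 16.3 107.0
piv [0.5408 0.0144 0.125 ] r 102.8 ang 170.9 from piv 3.5 252.7
padtip [0.5363 0.079  0.12  ] r 126.7 ang 140.3 from piv 61.6 95.2
padnear [0.5327 0.0502 0.12  ] r 117.4 ang 153.3 from piv 33.8 105.7
padmid [0.5331 0.0635 0.12  ] r 122.0 ang 147.3 from piv 46.6 100.7
```

Run:
```python
from lev import *
t=np.array([.6344,-.0318])
p,a=pose(17,.014);print(p,a,(p-t)*1000,a-198.7)
prev=p
for th in(17,13,9,5,3):
    p,a=pose(th,-.001);print(th,np.round(p*1000,1),a,np.round((p-prev)*1000,1));prev=p
```

```text
[0.51549023 0.07943676] 163.0 [-118.90976782  111.23675783] -35.69999999999999
17 [529.8  75.1] 163.0 [14.3 -4.4]
13 [533.9  75.7] 159.0 [4.  0.7]
9 [537.9  76.2] 155.0 [4.1 0.4]
5 [542.   76.3] 151.0 [4.1 0.1]
3 [544.1  76.2] 149.0 [ 2. -0.]
```

Request:
{"api": "jog_arm", "payload": {"commands": [[-12,11,0,-4],[-14,13,0,-4],[-14,13,0,-4],[-14,13,0,-4],[-14,13,0,-4],[-14,13,0,-4],[-14,13,0,-4],[-14,13,0,-4],[-9,9,0,-4],[0,0,-5,0]]}}

```text
clock: 35.38
tool_pos: [0.5151, 0.0799, 0.2448]
orientation: [179.9, 0.1, 162.5]
force: [0.5, -0.1, -0.0]
opening: 0.0003
```

Request:
{"api": "jog_arm", "payload": {"commands": [[0,0,-15,0],[0,0,-22,0],[0,0,-25,0],[0,0,-25,0],[0,0,-25,0],[0,0,-18,0],[0,0,-10,0],[0,0,0,0],[0,0,0,0],[0,0,0,0]]}}

```text
clock: 36.22
tool_pos: [0.5169, 0.0788, 0.1046]
orientation: [179.9, 0.1, 162.7]
force: [-0.5, 0.5, 0.8]
opening: 0.0003
```

Run:
```python
from h import *
o=get_obs();print(o["clock"],o["tool_pos"],o["orientation"],o["force"])
```

```text
36.2167 [0.51686837 0.07882637 0.1045793 ] [1.79945521e+02 8.05985890e-02 1.62686764e+02] [-0.50884045  0.50863932  0.83081616]
```

Request:
{"api": "jog_arm", "payload": {"commands": [[3,-0.6,0,0],[3,-0.6,0,0],[3,-0.6,0,0],[2.5,-0.4,0,-1],[2.5,0,0,-2],[2,0,0,-2],[2,0,0,-2],[2,0,0,-2],[0,0,0,0],[0,0,0,0]]}}

```text
clock: 37.05
tool_pos: [0.5361, 0.0763, 0.1035]
orientation: [180.0, 0.0, 153.7]
force: [-0.8, 0.4, -0.8]
opening: 0.0002
```

Run:
```python
from h import *
o=get_obs();print(o["clock"],o["tool_pos"],o["orientation"],o["force"])
take("side","s25");crop("s25",200,140,300,215,"s25c",8)
```

```text
37.05 [0.5361303  0.07632244 0.10351359] [1.79995141e+02 2.79959125e-03 1.53669407e+02] [-0.84170699  0.3501343  -0.84090971]
scale 8
```

View pics/s25c.png

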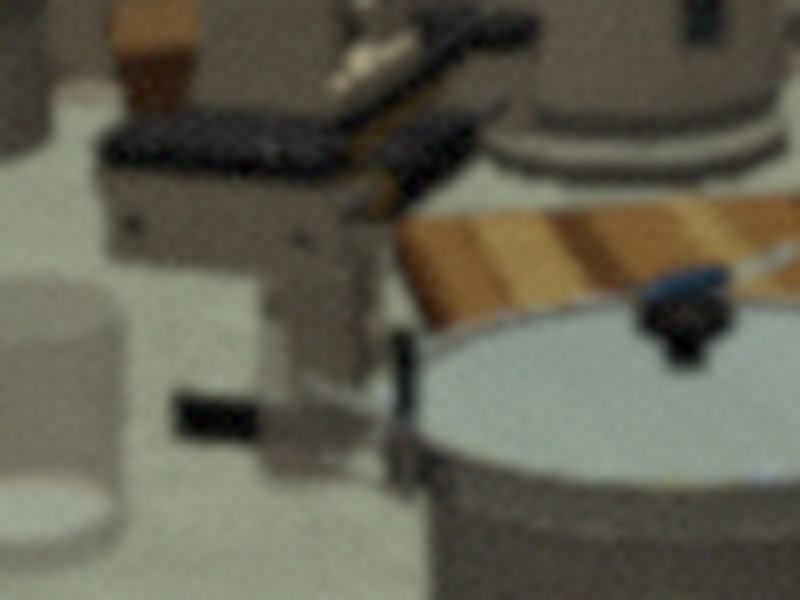

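Request:
{"api": "jog_arm", "payload": {"commands": [[-2,1,5,0],[-2,2,20,0],[0,0,30,0],[5,-5,35,4],[15,-15,30,5],[18,-18,5,6],[18,-18,0,6],[18,-18,0,6],[18,-18,0,6],[12,-15,0,6]]}}

```text
clock: 37.93
tool_pos: [0.6369, -0.0288, 0.2288]
orientation: [-180.0, 0.0, -167.0]
force: [0.5, 1.3, -0.7]
opening: 0.0008
```

Request:
{"api": "jog_arm", "payload": {"commands": [[10,-10,0,6],[0,-5,0,0],[0,0,0,0],[0,0,0,0],[0,0,0,0],[0,0,0,0],[0,0,0,0],[0,0,0,0],[0,0,0,0],[0,0,0,0]]}}

```text
clock: 38.77
tool_pos: [0.6459, -0.0424, 0.2286]
orientation: [-180.0, 0.0, -161.3]
force: [0.3, -0.2, -0.1]
opening: 0.0004
```

Run:
```python
from h import *
o=get_obs();print(o["clock"],o["tool_pos"],o["orientation"],o["force"])
take("wrist","w26");crop("w26",260,20,460,160,"w26c",4)
```

```text
38.7667 [ 0.64588944 -0.04238695  0.22860191] [-1.79998737e+02  1.07879671e-02 -1.61340534e+02] [ 0.29281426 -0.22260196 -0.09370491]
scale 4
```

View pics/w26c.png

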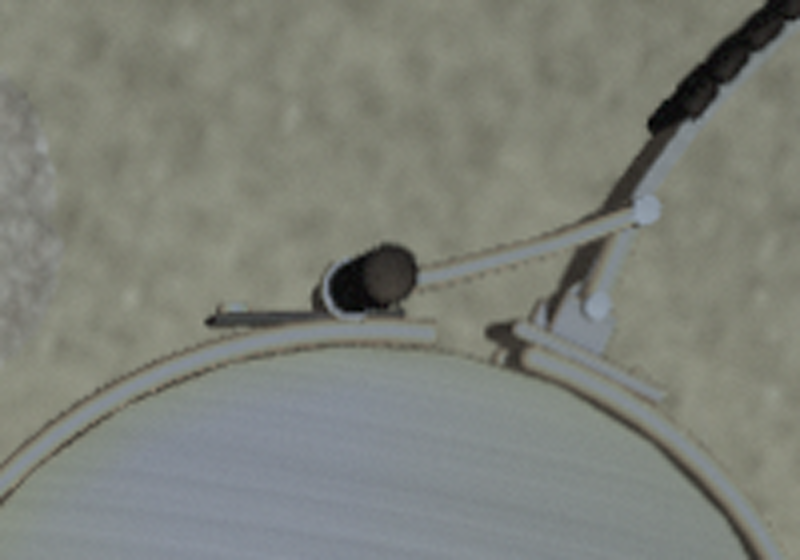

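Run:
```python
from h import *
c=load("w26")
f=lambda u,v:((u+.5)/4+260-.5,(v+.5)/4+20-.5)
d=dict(sleeve=((388,276),.156),bpiv=((648,209),.126),piv=((597,303),.125),padtip=((785,8),.12),padnear=((655,120),.12))
w={}
for k,(uv,z) in d.items():
    p=atz(c,f(*uv),z); q=topot(p); w[k]=p;v=p[:2]-w.get("piv",p)[:2]
    print(k,np.round(p,4),"r %.1f ang %.1f"%(np.hypot(*q)*1000,np.degrees(np.arctan2(q[1],q[0]))%360),"from piv %.1f %.1f"%(np.hypot(*v)*1000,np.degrees(np.arctan2(v[1],v[0]))%360))
crop("w26",330,70,380,110,"w26d",14)
```

```text
sleeve [ 0.5532 -0.0238  0.156 ] r 97.0 ang 193.8 from piv 0.0 0.0
bpiv [0.5257 0.0185 0.126 ] r 118.0 ang 169.1 from piv 0.0 0.0
piv [0.5419 0.0169 0.125 ] r 101.8 ang 169.5 from piv 0.0 0.0
padtip [0.489  0.0288 0.12  ] r 155.4 ang 166.1 from piv 54.2 167.3
padnear [0.5112 0.0157 0.12  ] r 132.4 ang 170.7 from piv 30.7 182.2
scale 14
```

View pics/w26d.png

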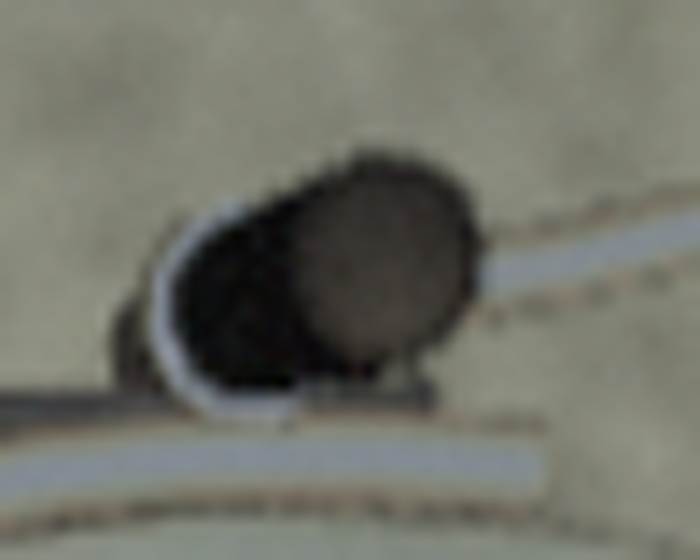

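Request:
{"api": "jog_arm", "payload": {"commands": [[-17,5,0,4],[-19,6,0,4.5],[-19,6,0,4.5],[-19,6,0,4.5],[-19,6,0,4.5],[-19,6,0,4.5],[-19,6,0,4.5],[-19,6,0,4.5],[-19,5,0,4],[0,0,0,0]]}}

```text
clock: 39.65
tool_pos: [0.4743, 0.0097, 0.2289]
orientation: [180.0, 0.1, -121.6]
force: [0.5, -0.2, 0.2]
opening: 0.0003
```

Request:
{"api": "jog_arm", "payload": {"commands": [[0,0,-10,0],[0,0,-18,0],[0,0,-20,0],[0,0,-20,0],[0,0,-20,0],[0,0,-20,0],[0,0,-12,0],[0,0,-4,0],[0,0,0,0],[0,0,0,0]]}}

```text
clock: 40.48
tool_pos: [0.4775, 0.0093, 0.1045]
orientation: [-180.0, -0.0, -121.9]
force: [1.0, 1.0, 0.2]
opening: 0.0003
```

Run:
```python
from h import *
o=get_obs();print(o["clock"],o["tool_pos"],o["orientation"],o["force"])
take("side","s27");crop("s27",190,130,330,230,"s27c",5.5)
```

```text
40.4833 [0.47746381 0.00927956 0.10446522] [-1.79996969e+02 -2.33158333e-02 -1.21880246e+02] [0.99022726 1.02632806 0.21906716]
scale 5.5
```

View pics/s27c.png

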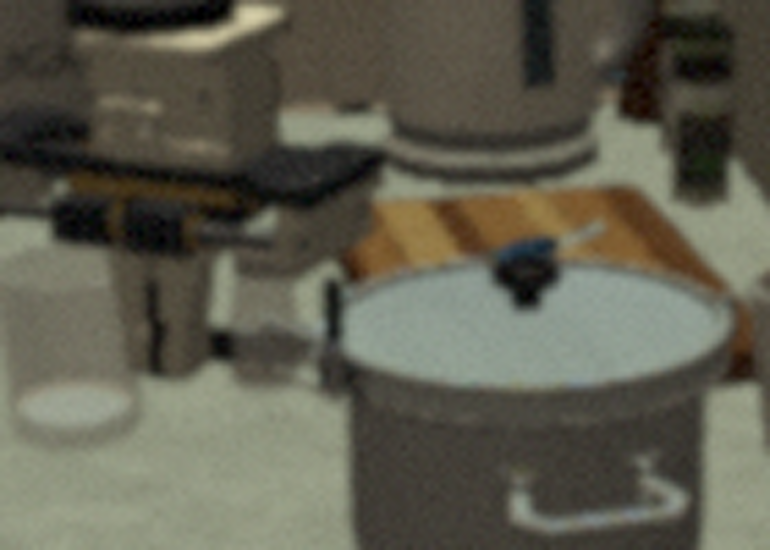

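Request:
{"api": "jog_arm", "payload": {"commands": [[2,3.8,0,0],[2,3.9,0,0],[2.2,3.8,0,0],[0.3,2.5,0,-2.5],[0.3,2.5,0,-2.5],[0.5,2.5,0,-2.5],[0.5,2.5,0,-2.5],[0.7,2.5,0,-2.5],[0.7,2.5,0,-2.5],[0.9,2.4,0,-2.5]]}}

```text
clock: 41.37
tool_pos: [0.4863, 0.0377, 0.1047]
orientation: [-180.0, -0.1, -139.5]
force: [-3.6, -6.3, 4.3]
opening: 0.0002
```

Request:
{"api": "jog_arm", "payload": {"commands": [[0.9,2.4,0,-2.5],[1,2.4,0,-2.5],[1.1,2.3,0,-2.5],[1.2,2.2,0,-2.5],[1.3,2.2,0,-2.5],[1.4,2.1,0,-2.5],[1.5,2,0,-2.5],[1.6,2,0,-2.5],[1.7,1.9,0,-2.5],[1.8,1.8,0,-2.5]]}}

```text
clock: 42.2
tool_pos: [0.4992, 0.059, 0.1045]
orientation: [-180.0, -0.2, -164.5]
force: [-5.3, -2.3, 3.6]
opening: 0.0006
```

Request:
{"api": "jog_arm", "payload": {"commands": [[1.8,1.8,0,-2.5],[1.9,1.7,0,-2.5],[2,1.6,0,-2.5],[2,1.6,0,-2.5],[2.1,1.5,0,-2.5],[2.1,1.4,0,-2.5],[2.2,1.3,0,-2.5],[2.3,1.2,0,-2.5],[2.3,1.1,0,-2.5],[2.4,1,0,-2.5]]}}

```text
clock: 43.03
tool_pos: [0.5214, 0.0741, 0.1045]
orientation: [-180.0, -0.0, 170.5]
force: [-0.9, -0.4, -0.4]
opening: 0.0007
```

Run:
```python
from h import *
o=get_obs();print(o["clock"],o["tool_pos"],o["orientation"],o["force"])
take("side","s28");crop("s28",200,140,300,215,"s28c",8)
```

```text
43.0333 [0.52141693 0.07407898 0.10451752] [-1.79988958e+02 -3.10137390e-02  1.70529708e+02] [-0.91327598 -0.39644048 -0.38397477]
scale 8
```

View pics/s28c.png

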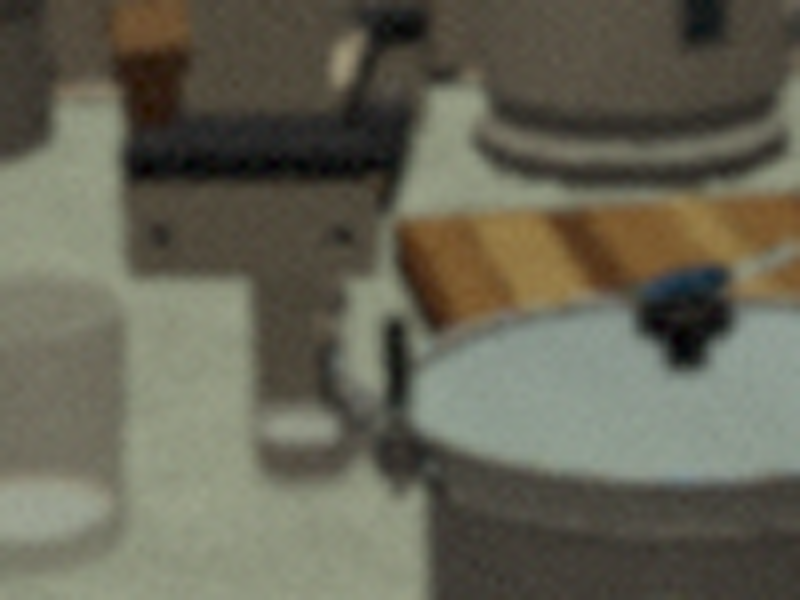

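Same state, near dead centre; this time continue on to flat.

Request:
{"api": "jog_arm", "payload": {"commands": [[2.4,1,0,-2.5],[2.4,0.9,0,-2.5],[2.4,0.8,0,-2.5],[2.5,0.7,0,-2.5],[2.5,0.6,0,-2.5],[2.5,0.4,0,-2.5],[2.5,0.3,0,-2.5],[0,0,0,0],[0,0,0,0],[0,0,0,0]]}}

```text
clock: 43.92
tool_pos: [0.5388, 0.0787, 0.1046]
orientation: [180.0, 0.0, 153.3]
force: [-0.5, -0.2, -0.9]
opening: 0.0004
```

Run:
```python
from h import *
o=get_obs();print(o["clock"],o["tool_pos"],o["orientation"],o["force"])
take("side","s29");crop("s29",200,140,300,215,"s29c",8)
```

```text
43.9167 [0.53880632 0.07866677 0.10459637] [1.79985881e+02 7.94434929e-03 1.53265472e+02] [-0.50297605 -0.20531079 -0.86987544]
scale 8
```

View pics/s29c.png

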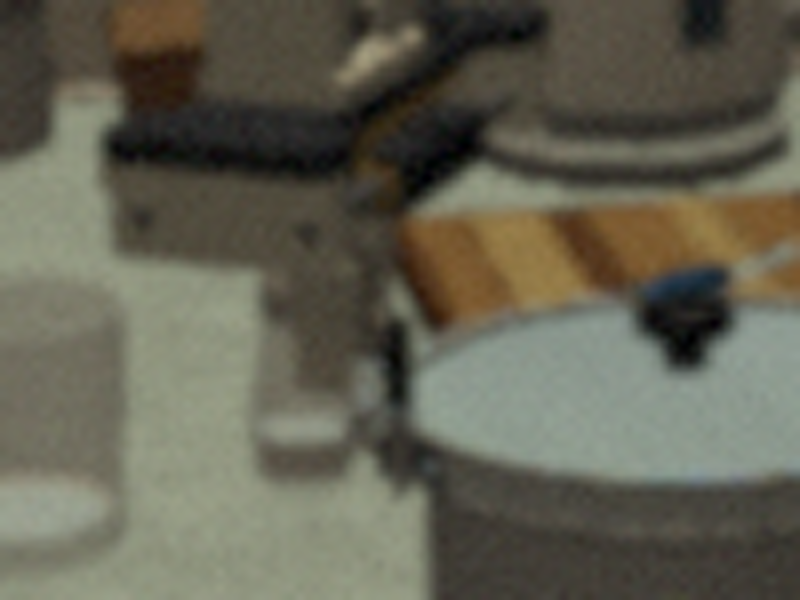

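Request:
{"api": "jog_arm", "payload": {"commands": [[0.8,-0.5,0,-1],[0.8,-0.5,0,-1],[0.8,-0.5,0,-1],[0.8,-0.5,0,-1],[0.8,-0.5,0,0],[0,0,0,0],[0,0,0,0],[0,0,0,0],[0,0,0,0],[0,0,0,0]]}}

```text
clock: 44.8
tool_pos: [0.5428, 0.076, 0.1045]
orientation: [-180.0, -0.0, 149.2]
force: [0.2, 0.1, -0.1]
opening: 0.0006
```

Request:
{"api": "jog_arm", "payload": {"commands": [[-4,3,0,0],[-6,4,0,0],[-8,4,5,0],[-4,2,15,0],[0,0,25,2],[5,-5,35,5],[14,-15,30,6],[18,-18,15,6],[18,-18,0,6],[18,-18,0,6]]}}

```text
clock: 45.63
tool_pos: [0.5946, 0.0151, 0.232]
orientation: [179.9, 0.2, -179.5]
force: [-0.1, 1.6, -0.7]
opening: 0.0002
```

Request:
{"api": "jog_arm", "payload": {"commands": [[18,-18,0,6],[18,-18,0,6],[8,-8,0,6],[0,0,0,0],[0,0,0,0],[0,0,0,0],[0,0,0,0],[0,0,0,0],[0,0,0,0],[0,0,0,0]]}}

```text
clock: 46.47
tool_pos: [0.6376, -0.0285, 0.2298]
orientation: [-180.0, 0.0, -161.8]
force: [-0.4, -0.1, 0.1]
opening: 0.0007
```

Run:
```python
from h import *
o=get_obs();print(o["clock"],o["tool_pos"],o["orientation"],o["force"])
take("wrist","w30");crop("w30",270,70,470,210,"w30c",4)
```

```text
46.4667 [ 0.63763753 -0.02853713  0.22979971] [-1.79999614e+02  2.49842614e-02 -1.61837175e+02] [-0.37147435 -0.08767852  0.12503449]
scale 4
```

View pics/w30c.png

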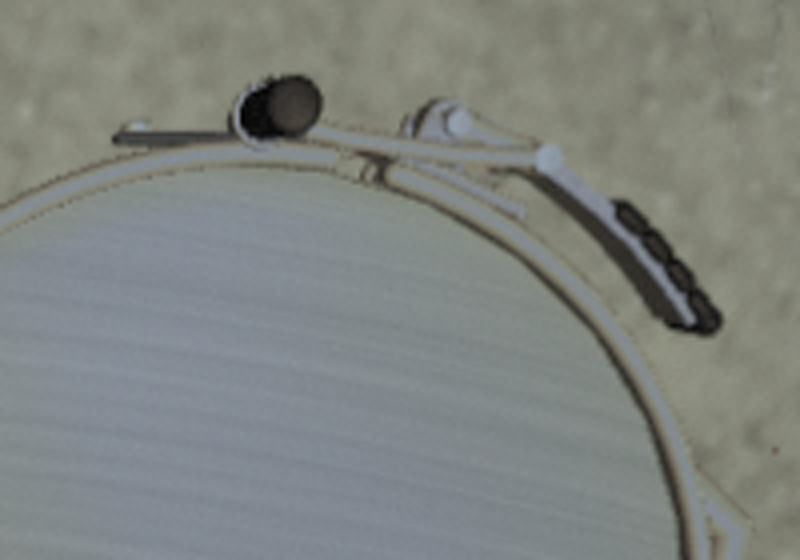

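Run:
```python
from h import *
c=load("w30")
f=lambda u,v:((u+.5)/4+270-.5,(v+.5)/4+70-.5)
d=dict(piv=((460,122),.125),sleeve=((296,105),.156),bpiv=((548,156),.126),padtip=((718,320),.12),padnear=((627,205),.12),padmid=((675,255),.12),ringend=((355,155),.1225))
w={}
for k,(uv,z) in d.items():
    p=atz(c,f(*uv),z); q=topot(p); w[k]=p;v=p[:2]-w["piv"][:2]
    print(k,np.round(p,4),"r %.1f ang %.1f"%(np.hypot(*q)*1000,np.degrees(np.arctan2(q[1],q[0]))%360),"from piv %.1f %.1f"%(np.hypot(*v)*1000,np.degrees(np.arctan2(v[1],v[0]))%360))
t=take("top","t31");crop("t31",140,120,440,270,"t31c",2.6)
take("side","s31");crop("s31",180,140,360,320,"s31c",3.3)
```

```text
piv [0.5419 0.0175 0.125 ] r 101.8 ang 169.1 from piv 0.0 0.0
sleeve [ 0.5512 -0.0148  0.156 ] r 96.0 ang 188.4 from piv 33.6 286.1
bpiv [0.5426 0.0337 0.126 ] r 103.3 ang 160.1 from piv 16.2 87.6
padtip [0.5587 0.0758 0.12  ] r 106.4 ang 135.3 from piv 60.7 73.9
padnear [0.5453 0.0521 0.12  ] r 106.3 ang 150.0 from piv 34.8 84.5
padmid [0.5506 0.0638 0.12  ] r 106.6 ang 143.1 from piv 47.1 79.4
ringend [0.5523 0.0029 0.1225] r 91.6 ang 177.9 from piv 17.9 305.3
scale 2.6
scale 3.3
```

View pics/t31c.png

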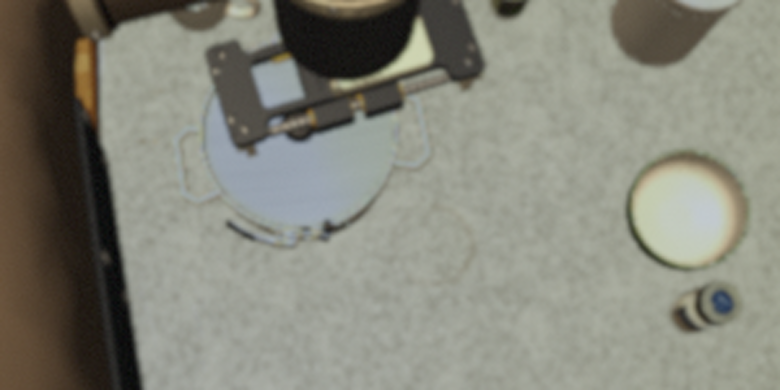

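View pics/s31c.png

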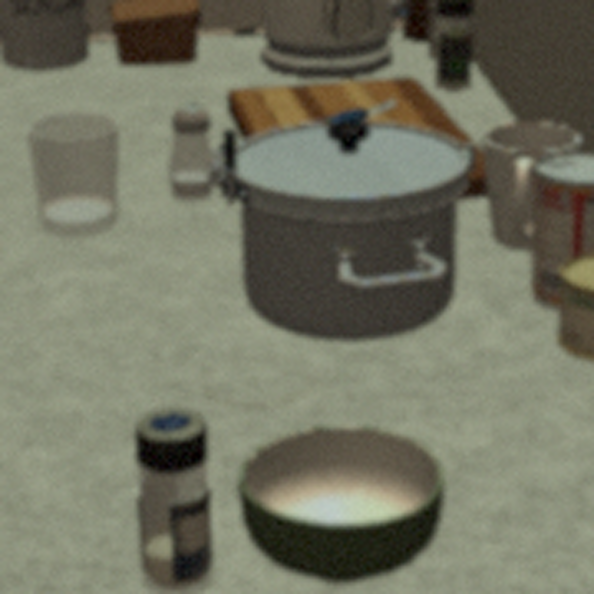

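Run:
```python
from h import *
o=get_obs();print(o["clock"],o["force"]);print(close_job())
```

```text
46.6167 [ 0.45047171  0.19085059 -0.19890238]
the job is handed in; nothing more can be done
None
```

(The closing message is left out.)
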